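# Put the ramekin away rim-down in its pocket

### The arm

A 6-joint arm with a two-finger parallel gripper is mounted at the origin on the work surface. World frame = base frame: x ahead of the robot, y to its left, z up, the work surface at z = 0. Lengths are in m, angles in degrees, forces in N, time in s.
With the tool pointing down it reaches from about 0.35 to 0.875 m from the base axis. Payload 4.2 kg.
Tool frame: the origin (TCP) lies on the centre line of the jaws, within the pads' length; the fingertips stand 19 mm ahead of it and the grasp point (between the pads) is the TCP; x points along the fingers, y is the direction in which the jaws open and shut, and the axes are right-handed (so a half turn about x gives the same grasp; the last joint's range is limited). The gripper opens to 87 mm and grips with 3 to 60 N. Pads are 19 mm wide; open, the fingers measure 117 mm over their backs; the gripper's body (75 mm by 190 mm) begins 51 mm behind the grasp point.
Start: joints at [79.733, 22.042, 0.453, 0, -68.411, -14.817], TCP at [0.265, 0.566, 0.242] pointing down, gripper open.
Joint ranges: [-179.83, 179.83], [-69.29, 118.12], [-61.27, 80.66], [-181.25, 117.63], [-171.15, -9.14], [-177.46, 177.46]. Speed limits (degrees/s): [159.86, 159.86, 180, 180, 180, 180].

### API

Orientations are given as a 3x3 rotation matrix whose columns are the frame's x, y, z axes.
In Python, from station import r, viewer, job, spotter gives the robot as it stands.
- The arm moves only by the tool play_rows, never from a script. Its argument "commands" is a list of rows, each an object of numbers: "fingers": the gripper command: -1 is fully open, 1 is shut, values between are in proportion; "tx", "ty", "tz": the shift along the tool's x, y, z normalised to -1 to 1, where 1 is 750 mm; "ax", "ay", "az": the turn, a rotation vector about the tool's x, y, z normalised to -1 to 1, where 1 is pi rad. In form: [{"fingers": .., "tx": .., "ty": .., "tz": .., "ax": .., "ay": .., "az": ..}, ...]. A call has 1 to 5 rows; each row is the pose to reach, as a shift and turn from the pose commanded when the call began, along the tool's axes at that moment, turning the shorter way round; what a row does not reach only later rows make up. A row lasts 1/12 s, in which the tool goes at most 41.7 mm and 7.16 degrees, less where a joint would pass 70% of its speed; a pose out of reach is approached as far as the arm can. A call with a number of a shift or a turn outside -1 to 1 is refused whole. A call with a gripper value outside its range is refused whole. The fingers move at their own pace and stop on an object; the grip force is fixed at half the most. Time passes only in rows, so rows that repeat a pose let the fingers close. It gives the time, the measured TCP pose, the force and the opening at its end, in the units of the state.
- r.sense(): the state, without advancing time (a new reading comes with each control period).
- viewer.capture(name): name is "scene" or "side" or "wrist"; returns a dict with "image" (384x512x3 uint8, red, green, blue), "fx", "fy", "cx", "cy" (pixels), "R" (3x3) and "t" (3): a world point X has camera coordinates R X + t; the wrist camera has in their place "mount" (4x4, takes a point from camera to tool coordinates, whose origin is the TCP and whose axes are the tool frame's). Camera axes: x right, y down, z forward; pixel columns grow to the right and rows downward; lengths in m; the calibration is good to about 2 mm. A picture is of the moment at which its call begins: read the wrist's pose just before it. There is no depth.
- job.finish_job(): hands the job in, once; it reports no verdict.
Trained networks look in a picture, given as the dict that the camera call returned (one of the last four; its "shot" number tells which), for a name from the list of things; names that differ only in an ending like _2 or _b are one class to them, and where a whole thing is asked for, a point or a joint stands for the part that bears it (a point fixed in the world has none). Each returns a list of dicts, best first, with "score" (0 to 1); they miss things now and then, are a little off and sometimes report something else, mostly with a low value. They report only what shows in the picture. A call takes as long as a camera call. They do not tell look-alikes from the thing itself.
- spotter.find_in(name, picture): "uv" ([column, row] in pixels, amid what is visible of it).
- spotter.silhouettes(name, picture): "region" (384x512 bool, what is visible of it) and "uv" ([column, row] in pixels, amid what is visible of it).
The state is a dict: "time_s": time; "joints": joint angles; "joint_velocities": joint speeds; "effort": joint torques, N m; "tcp_pos": TCP position; "ee_rot": TCP orientation; "wrist_force": force on the tool from outside, world axes, zero at the start; "moment": the same for the moment, N m; "gripper_width": opening from 0.0 (shut) to 1.0 (fully open).
Only numpy, scipy, OpenCV 4.12 (cv2) and the standard library are available. Lean on these libraries where they do the work, as an engineer would, in place of code of your own. Each camera call takes 0.05 s, during which the arm holds its last target. There are 200 camera calls.

### The job

Take the red grill scraper off the dark wooden block and lay it flat inside the aluminium tray, then stow the white ramekin from its drying cradle upside down (rim down) in the block's round pocket, fully home so that no dew or dust gets in. The ramekin is ceramic, so set it down gently rather than dropping it, and leave the thermometer and the skewers where they lie.

Things in the scene. Friction and masses are not known exactly. Their poses are not given: they have to be found in the camera images.
- ramekin: White ceramic ramekin: straight-sided round cup, 60 mm outside diameter, 50 mm tall, wall 4 mm, closed bottom 6 mm thick, about 160 g. Starts on its side on the cradle's rods, axis level, 54 mm above the bench. Origin: on the axis at the outer face of the closed bottom. x runs along the axis from closed bottom to open mouth (straight down when it stands rim-down).
- ramekin_rim (a point): Centre of the ramekin's open rim, on its axis, 50 mm from the body origin; axes as the ramekin's.
- cradle: Fixed drying cradle: pale wooden board 130 x 80 x 8 mm with two steel rods of 10 mm diameter along its x axis, 27 mm apart between centres, tops 27 mm above the bench, on cross-bars 44 mm wide. Origin: centre of the board's underside on the bench. The ramekin lies with its mouth towards the cradle's +x.
- caddy: Fixed dark wooden block, 170 (x) x 140 (y) x 22 mm high, with one round pocket in the middle of its top: 67 mm diameter, 8 mm deep, edge chamfered 3 mm. Origin: centre of its underside on the bench, z up.
- pocket (a point): Centre of the pocket's floor, 14 mm above the bench and 8 mm below the block's top; z up.
- scraper: Red plastic grill scraper, 190 mm long, about 110 g, lying flat on the block over the pocket. Origin: in its underside near the balance point; x to the blade, z up. Handle 24 mm wide, 20 mm high, x = -90 to +24 mm, black strip on top; neck 40 mm wide, 12 mm high, to x = +52 mm; blade 66 mm wide, 6 mm thick, x = +50 to +100 mm.
- scraper_blade (a point): Point on the scraper's centre line 5 mm inside the blade's front edge, 3 mm above its underside.
- scraper_butt (a point): Point on the scraper's centre line 5 mm inside the handle's rear end, 10 mm above its underside.
- tray: Fixed open aluminium tray, outside 280 (x) x 150 (y) x 28 mm high, walls and floor 5 mm thick. Origin: centre of its underside on the bench; x along its length.
- thermometer: Bystander: meat thermometer lying flat, black head 45 x 26 x 16 mm at its -x end, steel probe 120 mm long, 6 mm thick. Origin: on the bench, 60 mm from the head's centre, x along the probe. Leave alone.
- skewer1: Bystander: flat steel skewer with a ring end, about 265 mm long, 6 mm wide, 4 mm high. Origin: middle of its straight part, x along it, ring at -x. Leave alone.
- skewer2: Bystander: second skewer, same as the first. Leave alone.
There are look-alikes about, which are no part of the job. There is more than one size of the ramekin; the one meant has the size given above.

How it is judged (in metres and radians):
On the way, in this order (a step that is already met when the one before it is completed fails the run):
1. the scraper lies in the tray, released (x of scraper_blade in the frame of tray between -0.138 and 0.138 m and y of scraper_blade in the frame of tray between -0.073 and 0.073 m and z of each of scraper_blade, scraper_butt in the frame of tray below 0.024 m and x of scraper_butt in the frame of tray between -0.138 and 0.138 m and y of scraper_butt in the frame of tray between -0.073 and 0.073 m and contact force between scraper and the fingers below 0.1 N and linear speed of scraper below 0.03 m/s), for 0.2 s.
2. the ramekin sits rim-down in the pocket, released (angle between ramekin's own x axis and vertical above 3.04 rad and horizontal distance between ramekin_rim and pocket below 0.006 m and z of ramekin_rim in the frame of pocket below 0.003 m and contact force between ramekin and the fingers below 0.1 N and linear speed of ramekin below 0.02 m/s), for 0.2 s.
At the end, for the whole second after the job is handed in: The scraper rests wholly inside the tray (both ends between its walls, under 24 mm above its underside). The ramekin rests in the pocket, axis within 0.1 rad of straight rim-down, rim centre within 6 mm of the pocket's centre and 3 mm of its floor. Both released and still (all of step 1 and all of step 2); the robot touches nothing.
It fails at once if the thermometer was moved by more than 30 mm (distance of thermometer from where it was at the start of the episode above 0.03 m).
It fails at once if the skewer1 was moved by more than 30 mm (distance of skewer1 from where it was at the start of the episode above 0.03 m).
It fails at once if the skewer2 was moved by more than 30 mm (distance of skewer2 from where it was at the start of the episode above 0.03 m).
It fails at once if the ramekin was dropped or slammed onto the block (over 60 N) (contact force between ramekin and caddy above 60 N).
It fails at once if the ramekin fell onto the bench (over 60 N) (contact force between ramekin and table above 60 N).
It also fails if it takes over 64 s, if anything falls off the work surface, if the arm or the gripper's body presses on something with over 40 N, if the wrist force passes 120 N, or if a joint passes its speed limit or range.

## Working session

There is one attempt and no reset: what is moved stays moved. The work goes in short steps, Python scripts to look and compute and a tool call to move; the robot and the scene stay as the last step left them, time stands still between calls to the robot, and variables do not carry over. Pictures are saved under pics/ and viewed, about 8 in all and at most 12, crops included, and the job is handed in when it is done.

Besides the shell and the picture viewer there is one more tool, called after "Request:" as name([rows], argument=value, ...), one row to a line, values as JSON. play_rows: Moves the arm, as the interface text tells. Its arguments: {"type":"object","properties":{"commands":{"type":"array"}},"required":["commands"]}

```bash
ls; mkdir -p pics
python3 - <<'E'
from station import r,viewer,spotter
import cv2,numpy as np
print(r.sense())
for n in ["scene","side"]:
    p=viewer.capture(n); cv2.imwrite(f"pics/{n}0.png",p["image"][:,:,::-1])
    print(n,p["fx"],p["fy"],p["cx"],p["cy"],np.array(p["R"]).round(4).tolist(),np.array(p["t"]).round(4).tolist())
    for o in ["ramekin","cradle","caddy","scraper","tray"]:
        print(o,[(np.round(d["uv"]).tolist(),round(d["score"],2)) for d in spotter.find_in(o,p)])
E
```

```text
pics
{'time_s': 0.0, 'joints': array([ 7.97324194e+01,  2.20915628e+01,  3.79026773e-01, -2.94111964e-02,
       -6.84123159e+01, -1.48197174e+01]), 'joint_velocities': array([-0.05888536,  0.02217803, -0.0004316 , -0.1504181 , -0.10750692,
        0.09707188]), 'effort': array([-2.69993325e-04, -3.90659666e+01,  1.87407070e+01,  4.21963066e+00,
        1.09046622e-02, -2.04530879e-04]), 'tcp_pos': array([0.26470725, 0.56554297, 0.24044489]), 'ee_rot': array([[-8.58074109e-04, -4.24169210e-01, -9.05582544e-01],
       [-2.05905610e-03, -9.05580209e-01,  4.24170067e-01],
       [-9.99997512e-01,  2.22861461e-03, -9.63332698e-05]]), 'wrist_force': array([ 0.59920344, -0.5000063 , -0.15255488]), 'moment': array([-0.00488486,  0.05009454, -0.03399956]), 'gripper_width': 1.0034109347129638}
scene 399.0136820112833 399.0136820112833 254.13067621750702 192.01633543434852 [[-0.3712, 0.9283, -0.0235], [0.519, 0.1864, -0.8342], [-0.77, -0.3219, -0.5509]] [0.1563, -0.2682, 1.5619]
ramekin [([396.0, 200.0], 0.81), ([337.0, 179.0], 0.74), ([331.0, 200.0], 0.66), ([244.0, 192.0], 0.45)]
cradle [([330.0, 219.0], 0.66)]
caddy [([333.0, 198.0], 0.26)]
scraper [([240.0, 193.0], 0.95), ([234.0, 185.0], 0.22)]
tray [([149.0, 184.0], 0.96), ([226.0, 251.0], 0.49), ([330.0, 198.0], 0.48)]
side 471.4006443349299 471.4006443349299 246.14589682697942 192.81620835855924 [[0.9772, -0.2119, 0.0088], [-0.1539, -0.7367, -0.6585], [0.146, 0.6422, -0.7525]] [-0.5558, 0.2092, 1.0361]
ramekin [([185.0, 120.0], 0.93), ([214.0, 156.0], 0.83), ([161.0, 171.0], 0.74)]
cradle [([217.0, 167.0], 0.75)]
caddy [([230.0, 256.0], 0.66), ([217.0, 154.0], 0.17)]
scraper [([239.0, 238.0], 0.67)]
tray [([283.0, 356.0], 0.91)]
```

View pics/scene0.png

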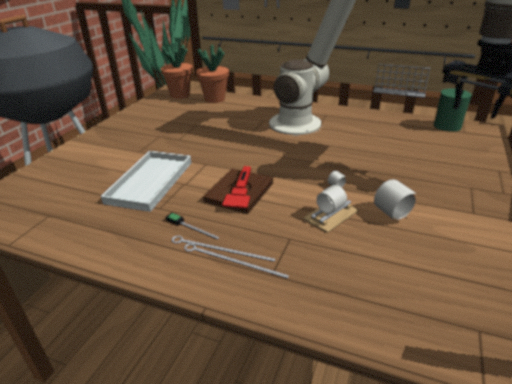

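View pics/side0.png

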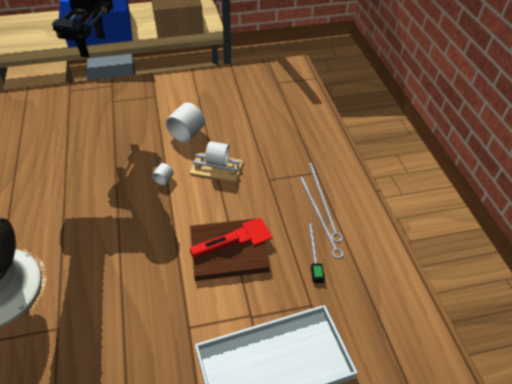

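```bash
cat > h.py <<'E'
import numpy as np,cv2
from station import r,viewer,spotter
def cam(p,s=None):
    if "mount" in p:
        M=np.array(p["mount"]); T=np.eye(4); T[:3,:3]=s["ee_rot"]; T[:3,3]=s["tcp_pos"]; W=T@M
        return W[:3,:3],W[:3,3]
    R=np.array(p["R"]); return R.T,-R.T@np.array(p["t"])
def onplane(p,uv,z,s=None):
    A,c=cam(p,s); uv=np.atleast_2d(uv).astype(float)
    d=np.c_[(uv[:,0]-p["cx"])/p["fx"],(uv[:,1]-p["cy"])/p["fy"],np.ones(len(uv))]@A.T
    return (c+d*((z-c[2])/d[:,2])[:,None])
def proj(p,X,s=None):
    A,c=cam(p,s); q=(np.atleast_2d(X)-c)@A
    return np.c_[q[:,0]/q[:,2]*p["fx"]+p["cx"],q[:,1]/q[:,2]*p["fy"]+p["cy"]]
def snap(name,f=None):
    s=r.sense(); p=viewer.capture(name)
    if f: cv2.imwrite(f"pics/{f}.png",p["image"][:,:,::-1])
    return p,s
E
python3 - <<'E'
from h import *
np.set_printoptions(precision=3,suppress=True)
p,s=snap("side"); q,_=snap("scene"); w,sw=snap("wrist","w0")
print("tray side",onplane(p,[[197,347],[326,309],[355,375]],.028))
print("tray scene",onplane(q,[[105,199],[152,209],[190,155],[147,153]],.028))
print("caddy",onplane(p,[[192,226],[270,268],[193,277]],.022),onplane(q,[[204,198],[245,210],[273,177]],.022))
print("ram",onplane(p,[[214,156]],.054),onplane(q,[[331,200]],.054))
print("small,big",onplane(p,[[161,171],[185,120]],.03))
print("therm",onplane(p,[[318,271],[311,225]],.01),"skew",onplane(p,[[337,253],[303,178],[311,164]],.0))
print(w["mount"],w["fx"],w["cx"],w["cy"],cam(w,sw))
for o in ["ramekin","scraper","caddy","cradle"]:
  for P,n in ((p,"side"),(q,"scene"),(w,"w")):
    for d in spotter.silhouettes(o,P)[:4]:
      c=max(cv2.findContours(d["region"].astype(np.uint8),0,1)[0],key=len)
      print(o,n,round(d["score"],2),cv2.minAreaRect(c),d["region"].sum())
E
```

```text
tray side [[ 0.418 -0.238  0.028]
 [ 0.692 -0.213  0.028]
 [ 0.702 -0.354  0.028]]
tray scene [[ 0.715 -0.325  0.028]
 [ 0.711 -0.174  0.028]
 [ 0.411 -0.229  0.028]
 [ 0.446 -0.372  0.028]]
caddy [[ 0.45   0.063  0.022]
 [ 0.604 -0.089  0.022]
 [ 0.433 -0.077  0.022]] [[ 0.61  -0.073  0.022]
 [ 0.623  0.056  0.022]
 [ 0.441  0.069  0.022]]
ram [[0.537 0.255 0.054]] [[0.548 0.265 0.054]]
small,big [[0.395 0.252 0.03 ]
 [0.483 0.443 0.03 ]]
therm [[ 0.71  -0.112  0.01 ]
 [ 0.733  0.016  0.01 ]] skew [[ 0.772 -0.069  0.   ]
 [ 0.763  0.178  0.   ]
 [ 0.8    0.225  0.   ]]
[[-0.    -0.283  0.959 -0.143]
 [ 1.    -0.001  0.     0.001]
 [ 0.001  0.959  0.283 -0.077]
 [ 0.     0.     0.     1.   ]] 267.7505593215832 253.95249717966973 189.17115150641425 (array([[-0.425, -0.868, -0.256],
       [-0.905,  0.407,  0.12 ],
       [ 0.   ,  0.283, -0.959]]), array([0.334, 0.532, 0.385]))
ramekin side 0.85 ((163.04916381835938, 173.5409698486328), (15.87657356262207, 20.741973876953125), 39.80556869506836) 300
ramekin side 0.68 ((185.75, 121.75), (31.819805145263672, 38.18376159667969), 45.0) 11
[... 543 characters left out ...]
39.9499969482422), (23.71708106994629, 81.58675384521484), 71.56504821777344) 1205
scraper scene 0.86 ((237.0553436279297, 186.67037963867188), (24.01335906982422, 40.84267044067383), 3.814074993133545) 583
caddy side 0.64 ((230.62648010253906, 260.2876281738281), (31.34693145751953, 75.60684967041016), 83.36748504638672) 2794
caddy scene 0.71 ((254.4727783203125, 193.92474365234375), (24.277618408203125, 44.678741455078125), 25.114835739135742) 1424
cradle side 0.55 ((216.6216278076172, 166.27027893066406), (50.96368408203125, 23.67345428466797), 9.462322235107422) 887
cradle scene 0.69 ((329.9999694824219, 215.49996948242188), (25.793560028076172, 46.594818115234375), 56.3099365234375) 715
```

View pics/w0.png

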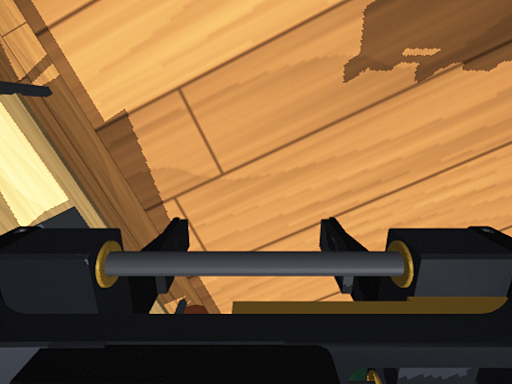

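```bash
cat >> h.py <<'E'
from scipy.spatial.transform import Rotation as Ro
def tool(azim,pitch,flip=1):
    """tool x: heading azim(deg), pitch deg below horizontal; tool y horizontal = flip*(heading turned -90)"""
    a,b=np.radians([azim,pitch]); x=np.array([np.cos(a)*np.cos(b),np.sin(a)*np.cos(b),-np.sin(b)])
    y=flip*np.array([np.sin(a),-np.cos(a),0]); return np.c_[x,y,np.cross(x,y)]
def go(pos,R=None):
    s=r.sense(); E=Ro.from_matrix(s["ee_rot"]).as_matrix(); R=E if R is None else R
    t=E.T@(np.array(pos)-s["tcp_pos"]); a=Ro.from_matrix(E.T@R).as_rotvec()
    print("t",(t/.75).round(4),"a",(a/np.pi).round(4),"rows",round(np.linalg.norm(t)/.0417,1),round(np.degrees(np.linalg.norm(a))/7.16,1))
E
python3 -c "
from h import *
print(tool(0,90)); go([.45,.12,.26],tool(0,90))"
```

```text
[[ 6.123234e-17  0.000000e+00 -1.000000e+00]
 [ 0.000000e+00 -1.000000e+00 -0.000000e+00]
 [-1.000000e+00  0.000000e+00 -6.123234e-17]]
t [-0.0246  0.434  -0.4756] a [-0.1394 -0.     -0.    ] rows 11.6 3.5
```

Request:
play_rows([
  {"fingers":-1,"tx":-0.0246,"ty":0.434,"tz":-0.4756,"ax":-0.1394,"ay":0,"az":0},
  {"fingers":-1,"tx":-0.0246,"ty":0.434,"tz":-0.4756,"ax":-0.1394,"ay":0,"az":0},
  {"fingers":-1,"tx":-0.0246,"ty":0.434,"tz":-0.4756,"ax":-0.1394,"ay":0,"az":0},
  {"fingers":-1,"tx":-0.0246,"ty":0.434,"tz":-0.4756,"ax":-0.1394,"ay":0,"az":0},
  {"fingers":-1,"tx":-0.0246,"ty":0.434,"tz":-0.4756,"ax":-0.1394,"ay":0,"az":0},
])

```text
time_s: 1.77
tcp_pos: [0.345, 0.372, 0.2497]
ee_rot: [[0.0, 0.003, -1.0], [0.0, -1.0, -0.003], [-1.0, -0.0, -0.0]]
wrist_force: [2.4, -0.4, -0.3]
gripper_width: 1.0
```

```bash
python3 -c "
from h import *
go([.45,.12,.26],tool(0,90))"
```

```text
t [-0.0138  0.3364 -0.1389] a [ 0.001  -0.0001  0.0001] rows 6.6 0.0
```

Request:
play_rows([
  {"fingers":-1,"tx":-0.0138,"ty":0.336,"tz":-0.139,"ax":0.001,"ay":0,"az":0},
  {"fingers":-1,"tx":-0.0138,"ty":0.336,"tz":-0.139,"ax":0.001,"ay":0,"az":0},
  {"fingers":-1,"tx":-0.0138,"ty":0.336,"tz":-0.139,"ax":0.001,"ay":0,"az":0},
  {"fingers":-1,"tx":-0.0138,"ty":0.336,"tz":-0.139,"ax":0.001,"ay":0,"az":0},
  {"fingers":-1,"tx":-0.0138,"ty":0.336,"tz":-0.139,"ax":0.001,"ay":0,"az":0},
])

```text
time_s: 2.18
tcp_pos: [0.4246, 0.1795, 0.258]
ee_rot: [[0.001, -0.002, -1.0], [0.001, -1.0, 0.002], [-1.0, -0.001, -0.001]]
wrist_force: [0.7, -0.3, -0.2]
gripper_width: 0.997
```

Request:
play_rows([
  {"fingers":-1,"tx":0,"ty":0.08,"tz":-0.034,"ax":0,"ay":0,"az":0},
  {"fingers":-1,"tx":0,"ty":0.08,"tz":-0.034,"ax":0,"ay":0,"az":0},
  {"fingers":-1,"tx":0,"ty":0.08,"tz":-0.034,"ax":0,"ay":0,"az":0},
  {"fingers":-1,"tx":0,"ty":0.08,"tz":-0.034,"ax":0,"ay":0,"az":0},
])

```text
time_s: 2.52
tcp_pos: [0.4499, 0.1202, 0.2575]
ee_rot: [[0.0, -0.006, -1.0], [0.0, -1.0, 0.006], [-1.0, -0.0, -0.0]]
wrist_force: [0.9, 0.8, -0.3]
gripper_width: 1.0
```

Run:
```python
from h import *
w,s=snap("wrist","w1"); print(s["tcp_pos"])
np.save("w1.npy",{**w,"s":s},allow_pickle=True)
```

```text
[0.4499359  0.12018156 0.25750974]
```

View pics/w1.png

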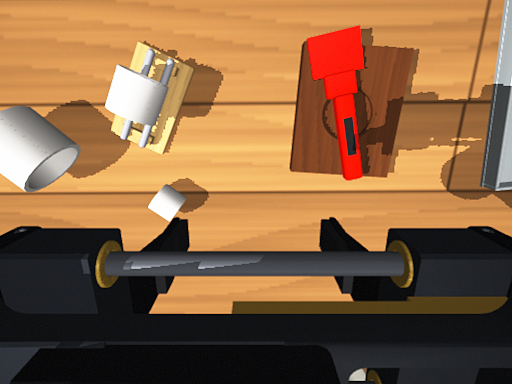

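Run:
```python
import cv2,numpy as np
i=cv2.imread("pics/w1.png")
a=cv2.resize(i[30:165,90:200],None,fx=3.6,fy=3.6,interpolation=cv2.INTER_CUBIC)
b=cv2.resize(i[20:190,285:425],None,fx=2.86,fy=2.86,interpolation=cv2.INTER_CUBIC)
h=486;cv2.imwrite("pics/c1.png",np.hstack([a[:h],b[:h]]));print(a.shape,b.shape)
```

```text
(486, 396, 3) (486, 400, 3)
```

View pics/c1.png

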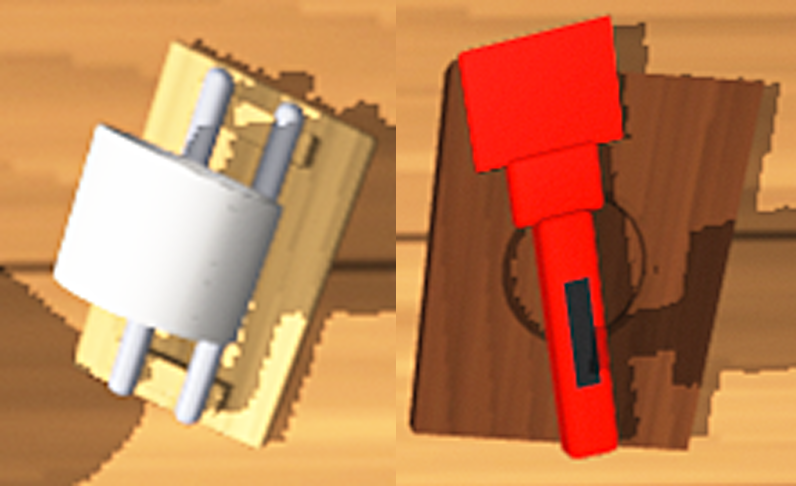

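Run:
```python
import cv2,numpy as np
a=cv2.imread("pics/scene0.png")[165:235,295:365];b=cv2.imread("pics/side0.png")[130:190,180:250]
f=lambda i:cv2.resize(i,(400,int(400*i.shape[0]/i.shape[1])),interpolation=cv2.INTER_CUBIC)[:340]
cv2.imwrite("pics/c2.png",np.hstack([f(a),f(b)]))
```

```text
(no output)
```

View pics/c2.png

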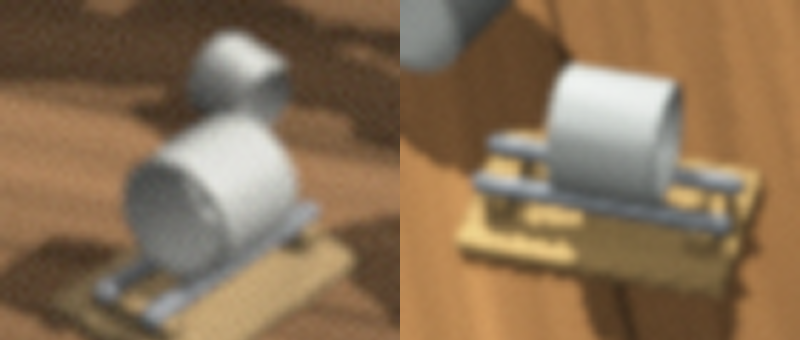

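Run:
```python
from h import *
np.set_printoptions(precision=4,suppress=True)
w=np.load("w1.npy",allow_pickle=True).item(); s=w["s"]
A=lambda u:np.array(u)/3.6+[90,30]
B=lambda u:(np.array(u)-[396,0])/2.86+[285,20]
P=lambda uv,z:onplane(w,uv,z,s)
rod=P(A([[218,75],[122,388],[288,112],[187,415]]),.024); print("rods",rod, "spacing/dirs",[np.degrees(np.arctan2(*(rod[i]-rod[i+1])[[1,0]])) for i in (0,2)], rod.mean(0))
print("ram corners",P(A([[98,125],[55,275],[278,205],[225,340]]),.06))
print("board",P(A([[175,42],[375,140],[262,447],[77,362]]),.008))
print("pocket",P(B([[574,267],[502,270],[645,260]]),.022))
print("caddy top",P(B([[411,430],[688,450],[778,85]]),.022))
print("strip",P(B([[577,280],[589,385]]),.042),"butt",P(B([[592,455]]),.035))
print("handle edge",P(B([[536,225],[564,452],[592,212],[616,446]]),.042))
print("blade front",P(B([[460,55],[609,17],[622,137],[477,172]]),.028))
q,_=snap("scene")
```

```text
rods [[0.6002 0.2499 0.024 ]
 [0.4913 0.2996 0.024 ]
 [0.588  0.2263 0.024 ]
 [0.4808 0.2758 0.024 ]] spacing/dirs [np.float64(-24.52712292131008), np.float64(-24.778877828068538)] [0.5401 0.2629 0.024 ]
ram corners [[0.5787 0.278  0.06  ]
 [0.5324 0.2995 0.06  ]
 [0.5541 0.2221 0.06  ]
 [0.5107 0.2446 0.06  ]]
board [[0.6143 0.2699 0.008 ]
 [0.5808 0.1992 0.008 ]
 [0.4656 0.2535 0.008 ]
 [0.5001 0.3238 0.008 ]]
pocket [[ 0.5218 -0.0082  0.022 ]
 [ 0.5206  0.026   0.022 ]
 [ 0.5248 -0.0416  0.022 ]]
caddy top [[ 0.4431  0.0669  0.022 ]
 [ 0.4317 -0.0744  0.022 ]
 [ 0.5995 -0.0922  0.022 ]]
strip [[ 0.5164 -0.0033  0.042 ]
 [ 0.4685 -0.0134  0.042 ]] butt [[ 0.4327 -0.0208  0.035 ]]
handle edge [[ 0.5401  0.0171  0.042 ]
 [ 0.4361 -0.0045  0.042 ]
 [ 0.5454 -0.0073  0.042 ]
 [ 0.4389 -0.0293  0.042 ]]
blade front [[ 0.6111  0.0517  0.028 ]
 [ 0.6253 -0.0117  0.028 ]
 [ 0.5778 -0.0225  0.028 ]
 [ 0.5636  0.0416  0.028 ]]
```

```bash
python3 -c "
from h import *
go([.52,-.001,.11],tool(11.9,90))"
```

```text
t [ 0.1966  0.1633 -0.0943] a [-0.067  -0.0001  0.0001] rows 4.9 1.7
```

Request:
play_rows([
  {"fingers":-1,"tx":0.1966,"ty":0.1633,"tz":-0.0943,"ax":-0.067,"ay":0,"az":0},
  {"fingers":-1,"tx":0.1966,"ty":0.1633,"tz":-0.0943,"ax":-0.067,"ay":0,"az":0},
  {"fingers":-1,"tx":0.1966,"ty":0.1633,"tz":-0.0943,"ax":-0.067,"ay":0,"az":0},
  {"fingers":-1,"tx":0.1966,"ty":0.1633,"tz":-0.0943,"ax":-0.067,"ay":0,"az":0},
  {"fingers":-1,"tx":0.1966,"ty":0.1633,"tz":-0.0943,"ax":-0.067,"ay":0,"az":0},
])

```text
time_s: 3.03
tcp_pos: [0.5205, -0.001, 0.1086]
ee_rot: [[0.0, 0.209, -0.978], [0.0, -0.978, -0.209], [-1.0, -0.0, -0.0]]
wrist_force: [1.3, 0.4, 0.3]
gripper_width: 1.002
```

Request:
play_rows([
  {"fingers":-1,"tx":0,"ty":0,"tz":0,"ax":0,"ay":0,"az":0},
  {"fingers":-1,"tx":0,"ty":0,"tz":0,"ax":0,"ay":0,"az":0},
])

```text
time_s: 3.2
tcp_pos: [0.5194, -0.0014, 0.108]
ee_rot: [[-0.004, 0.206, -0.979], [-0.001, -0.979, -0.206], [-1.0, 0.0, 0.005]]
wrist_force: [0.0, -0.1, 0.7]
gripper_width: 1.002
```

```bash
python3 -c "
from h import *
go([.52,-.001,.044],tool(11.9,90))
w,s=snap('wrist')
A=np.array([[u*np.cos(np.radians(11.9)),u*np.sin(np.radians(11.9)),0] for u in (0,.024,-.02)])
print([ (d['score'],d['uv']) for d in spotter.find_in('scraper',w)], proj(w,np.array([.52,-.001,.042])+A,s))
"
```

```text
t [ 0.0853 -0.0004 -0.0013] a [-0.0002  0.0015 -0.0002] rows 1.5 0.0
[(0.95, [252.4, 130.6])] [[252.86428121 205.3183655 ]
 [252.7911531  177.23047979]
 [252.92183772 227.425329  ]]
```

Request:
play_rows([
  {"fingers":-1,"tx":0.05,"ty":0,"tz":-0.001,"ax":0,"ay":0.0015,"az":0},
  {"fingers":-1,"tx":0.085,"ty":0,"tz":-0.001,"ax":0,"ay":0.0015,"az":0},
  {"fingers":-1,"tx":0.085,"ty":0,"tz":-0.001,"ax":0,"ay":0.0015,"az":0},
  {"fingers":1,"tx":0.085,"ty":0,"tz":-0.001,"ax":0,"ay":0.0015,"az":0},
  {"fingers":1,"tx":0.085,"ty":0,"tz":-0.001,"ax":0,"ay":0.0015,"az":0},
])

```text
time_s: 3.72
tcp_pos: [0.5224, 0.0, 0.0485]
ee_rot: [[0.009, 0.208, -0.978], [0.002, -0.978, -0.208], [-1.0, 0.0, -0.009]]
wrist_force: [-0.3, 0.5, 0.2]
gripper_width: 0.919
```

Request:
play_rows([
  {"fingers":1,"tx":0,"ty":0,"tz":0,"ax":0,"ay":0,"az":0},
  {"fingers":1,"tx":0,"ty":0,"tz":0,"ax":0,"ay":0,"az":0},
  {"fingers":1,"tx":0,"ty":0,"tz":0,"ax":0,"ay":0,"az":0},
  {"fingers":1,"tx":0,"ty":0,"tz":0,"ax":0,"ay":0,"az":0},
  {"fingers":1,"tx":0,"ty":0,"tz":0,"ax":0,"ay":0,"az":0},
])

```text
time_s: 4.13
tcp_pos: [0.5209, -0.0012, 0.0467]
ee_rot: [[0.006, 0.206, -0.979], [0.001, -0.979, -0.206], [-1.0, -0.0, -0.006]]
wrist_force: [0.0, -0.0, 0.4]
gripper_width: 0.554
```

Request:
play_rows([
  {"fingers":0.6,"tx":0.0035,"ty":0,"tz":0,"ax":0,"ay":-0.001,"az":0},
  {"fingers":1,"tx":0.0035,"ty":0,"tz":0,"ax":0,"ay":-0.001,"az":0},
  {"fingers":1,"tx":0.0035,"ty":0,"tz":0,"ax":0,"ay":-0.001,"az":0},
  {"fingers":1,"tx":0.0035,"ty":0,"tz":0,"ax":0,"ay":-0.001,"az":0},
  {"fingers":1,"tx":0.0035,"ty":0,"tz":0,"ax":0,"ay":-0.001,"az":0},
])

```text
time_s: 4.55
tcp_pos: [0.5206, -0.0013, 0.0434]
ee_rot: [[0.001, 0.206, -0.979], [0.0, -0.979, -0.206], [-1.0, 0.0, -0.001]]
wrist_force: [0.8, -1.3, -1.0]
gripper_width: 0.271
```

Request:
play_rows([
  {"fingers":1,"tx":0,"ty":0,"tz":0,"ax":0,"ay":0,"az":0},
  {"fingers":1,"tx":0,"ty":0,"tz":0,"ax":0,"ay":0,"az":0},
  {"fingers":1,"tx":0,"ty":0,"tz":0,"ax":0,"ay":0,"az":0},
])

```text
time_s: 4.8
tcp_pos: [0.5206, -0.0013, 0.0435]
ee_rot: [[0.001, 0.206, -0.979], [0.0, -0.979, -0.206], [-1.0, 0.0, -0.001]]
wrist_force: [0.3, 0.7, -1.8]
gripper_width: 0.277
```

```bash
python3 -c "
from h import *
go([.45,-.1,.28],tool(0,90))"
```

```text
t [-0.3155  0.1095  0.1188] a [ 0.066  -0.0004  0.    ] rows 6.4 1.7
```

Request:
play_rows([
  {"fingers":1,"tx":-0.05,"ty":0,"tz":0,"ax":0,"ay":0,"az":0},
  {"fingers":1,"tx":-0.1,"ty":0,"tz":0.02,"ax":0.03,"ay":0,"az":0},
  {"fingers":1,"tx":-0.3155,"ty":0.1095,"tz":0.1188,"ax":0.066,"ay":0,"az":0},
  {"fingers":1,"tx":-0.3155,"ty":0.1095,"tz":0.1188,"ax":0.066,"ay":0,"az":0},
  {"fingers":1,"tx":-0.3155,"ty":0.1095,"tz":0.1188,"ax":0.066,"ay":0,"az":0},
])

```text
time_s: 5.22
tcp_pos: [0.4691, -0.0659, 0.2232]
ee_rot: [[0.001, 0.001, -1.0], [0.0, -1.0, -0.001], [-1.0, -0.0, -0.001]]
wrist_force: [0.9, -0.6, -0.6]
gripper_width: 0.273
```

```bash
python3 -c "
from h import *
go([.45,-.1,.28],tool(0,90))"
```

```text
t [-0.0758  0.0454  0.0255] a [ 0.0003 -0.0004  0.0001] rows 1.7 0.0
```

Request:
play_rows([
  {"fingers":1,"tx":-0.0758,"ty":0.045,"tz":0.0255,"ax":0,"ay":0,"az":0},
  {"fingers":1,"tx":-0.0758,"ty":0.045,"tz":0.0255,"ax":0,"ay":0,"az":0},
  {"fingers":1,"tx":-0.0758,"ty":0.045,"tz":0.0255,"ax":0,"ay":0,"az":0},
  {"fingers":1,"tx":-0.0758,"ty":0.045,"tz":0.0255,"ax":0,"ay":0,"az":0},
])

```text
time_s: 5.55
tcp_pos: [0.451, -0.0995, 0.2796]
ee_rot: [[0.005, -0.002, -1.0], [0.001, -1.0, 0.002], [-1.0, -0.001, -0.005]]
wrist_force: [0.7, 1.1, -2.3]
gripper_width: 0.278
```

Run:
```python
from h import *
w,s=snap("wrist","w2"); print(s["tcp_pos"],s["wrist_force"])
np.save("w2.npy",{**w,"s":s},allow_pickle=True)
```

```text
[ 0.45096467 -0.09950945  0.27958295] [ 0.66441115  1.1182667  -2.27714198]
```

View pics/w2.png

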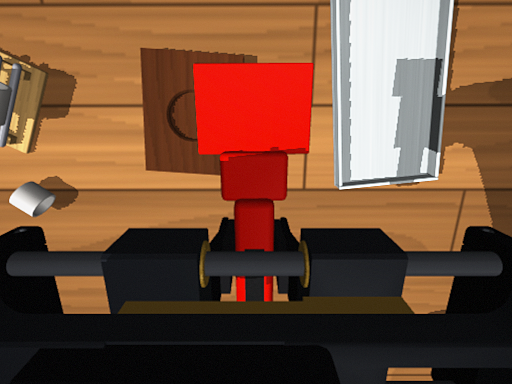

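Run:
```python
from h import *
np.set_printoptions(precision=4,suppress=True)
w=np.load("w2.npy",allow_pickle=True).item(); s=w["s"]
p=onplane(w,[[336,189],[438,178],[331,2],[453,2]],.028,s);print(p)
d=[np.degrees(np.arctan2(*(p[i]-p[i-2])[[1,0]])) for i in (2,3)];print(d, np.linalg.norm(p[0]-p[1]))
q=p[1]-p[0]; print("near edge normal az",np.degrees(np.arctan2(q[1],q[0]))+90)
```

```text
[[ 0.4126 -0.226   0.028 ]
 [ 0.4297 -0.3793  0.028 ]
 [ 0.6614 -0.199   0.028 ]
 [ 0.6609 -0.3548  0.028 ]]
[np.float64(6.1950290505528125), np.float64(6.048028500422191)] 0.15422964667111205
near edge normal az 6.3495979924910415
```

```bash
python3 -c "
from h import *
go([.557,-.288,.13],tool(6.1,90))"
```

```text
t [ 0.1971  0.252  -0.1421] a [-0.0342 -0.0004  0.0004] rows 6.3 0.9
```

Request:
play_rows([
  {"fingers":1,"tx":0.197,"ty":0.252,"tz":-0.142,"ax":-0.0342,"ay":0,"az":0},
  {"fingers":1,"tx":0.197,"ty":0.252,"tz":-0.142,"ax":-0.0342,"ay":0,"az":0},
  {"fingers":1,"tx":0.197,"ty":0.252,"tz":-0.142,"ax":-0.0342,"ay":0,"az":0},
  {"fingers":1,"tx":0.197,"ty":0.252,"tz":-0.142,"ax":-0.0342,"ay":0,"az":0},
  {"fingers":1,"tx":0.197,"ty":0.252,"tz":-0.142,"ax":-0.0342,"ay":0,"az":0},
])

```text
time_s: 6.02
tcp_pos: [0.5357, -0.2494, 0.1574]
ee_rot: [[-0.003, 0.108, -0.994], [0.002, -0.994, -0.108], [-1.0, -0.002, 0.003]]
wrist_force: [1.0, 0.2, 0.0]
gripper_width: 0.275
```

```bash
python3 -c "
from h import *
go([.557,-.288,.08],tool(6.1,90))"
```

```text
t [ 0.103   0.0544 -0.0229] a [0.0007 0.0009 0.0006] rows 2.1 0.0
```

Request:
play_rows([
  {"fingers":1,"tx":0.05,"ty":0.0544,"tz":-0.023,"ax":0,"ay":0.001,"az":0},
  {"fingers":1,"tx":0.103,"ty":0.0544,"tz":-0.023,"ax":0,"ay":0.001,"az":0},
  {"fingers":1,"tx":0.103,"ty":0.0544,"tz":-0.023,"ax":0,"ay":0.001,"az":0},
  {"fingers":1,"tx":0.103,"ty":0.0544,"tz":-0.023,"ax":0,"ay":0.001,"az":0},
  {"fingers":1,"tx":0.103,"ty":0.0544,"tz":-0.023,"ax":0,"ay":0.001,"az":0},
])

```text
time_s: 6.43
tcp_pos: [0.557, -0.287, 0.0827]
ee_rot: [[0.001, 0.109, -0.994], [0.001, -0.994, -0.109], [-1.0, -0.001, -0.001]]
wrist_force: [0.1, -0.2, -0.9]
gripper_width: 0.272
```

```bash
python3 -c "
from h import *
go([.557,-.288,.0275],tool(6.1,90))"
```

```text
t [0.0736 0.0013 0.0003] a [ 0.0008 -0.0004  0.0003] rows 1.3 0.0
```

Request:
play_rows([
  {"fingers":1,"tx":0.03,"ty":0.001,"tz":0,"ax":0,"ay":0,"az":0},
  {"fingers":1,"tx":0.055,"ty":0.001,"tz":0,"ax":0,"ay":0,"az":0},
  {"fingers":1,"tx":0.0715,"ty":0.001,"tz":0,"ax":0,"ay":0,"az":0},
  {"fingers":1,"tx":0.0715,"ty":0.001,"tz":0,"ax":0,"ay":0,"az":0},
  {"fingers":1,"tx":0.0715,"ty":0.001,"tz":0,"ax":0,"ay":0,"az":0},
])

```text
time_s: 6.85
tcp_pos: [0.5585, -0.2881, 0.0317]
ee_rot: [[0.006, 0.109, -0.994], [-0.0, -0.994, -0.109], [-1.0, 0.001, -0.006]]
wrist_force: [0.1, -0.2, -0.7]
gripper_width: 0.27
```

Request:
play_rows([
  {"fingers":1,"tx":0,"ty":0,"tz":0,"ax":0,"ay":0,"az":0},
  {"fingers":1,"tx":0,"ty":0,"tz":0,"ax":0,"ay":0,"az":0},
])

```text
time_s: 7.02
tcp_pos: [0.559, -0.2886, 0.0323]
ee_rot: [[0.008, 0.108, -0.994], [-0.0, -0.994, -0.108], [-1.0, 0.001, -0.008]]
wrist_force: [0.1, -0.3, -1.2]
gripper_width: 0.272
```

Request:
play_rows([
  {"fingers":1,"tx":0.003,"ty":0,"tz":0.001,"ax":0,"ay":-0.002,"az":0},
  {"fingers":1,"tx":0.006,"ty":0,"tz":0.001,"ax":0,"ay":-0.002,"az":0},
  {"fingers":1,"tx":0.006,"ty":0,"tz":0.001,"ax":0,"ay":-0.002,"az":0},
  {"fingers":1,"tx":0.006,"ty":0,"tz":0.001,"ax":0,"ay":-0.002,"az":0},
])

```text
time_s: 7.35
tcp_pos: [0.5576, -0.2888, 0.0264]
ee_rot: [[-0.0, 0.108, -0.994], [-0.0, -0.994, -0.108], [-1.0, 0.0, 0.0]]
wrist_force: [-0.0, 1.0, 1.5]
gripper_width: 0.275
```

On the tray floor; release and lift.

Request:
play_rows([
  {"fingers":0.1,"tx":0,"ty":0,"tz":0,"ax":0,"ay":0,"az":0},
  {"fingers":0.1,"tx":0,"ty":0,"tz":0,"ax":0,"ay":0,"az":0},
  {"fingers":0.1,"tx":0,"ty":0,"tz":0,"ax":0,"ay":0,"az":0},
  {"fingers":0.1,"tx":0,"ty":0,"tz":0,"ax":0,"ay":0,"az":0},
  {"fingers":0.1,"tx":0,"ty":0,"tz":0,"ax":0,"ay":0,"az":0},
])

```text
time_s: 7.77
tcp_pos: [0.557, -0.2886, 0.0258]
ee_rot: [[-0.002, 0.107, -0.994], [0.0, -0.994, -0.107], [-1.0, -0.0, 0.002]]
wrist_force: [0.0, -0.1, -0.3]
gripper_width: 0.439
```

Request:
play_rows([
  {"fingers":0.1,"tx":-0.03,"ty":0,"tz":0,"ax":0,"ay":0,"az":0},
  {"fingers":0.1,"tx":-0.08,"ty":0,"tz":0,"ax":0,"ay":0,"az":0},
  {"fingers":-1,"tx":-0.13,"ty":0,"tz":0,"ax":0,"ay":0,"az":0},
  {"fingers":-1,"tx":-0.2,"ty":0,"tz":0,"ax":0,"ay":0,"az":0},
  {"fingers":-1,"tx":-0.25,"ty":0,"tz":0,"ax":0,"ay":0,"az":0},
])

```text
time_s: 8.18
tcp_pos: [0.5568, -0.2885, 0.2083]
ee_rot: [[-0.003, 0.107, -0.994], [0.0, -0.994, -0.107], [-1.0, -0.001, 0.003]]
wrist_force: [0.6, -0.1, 1.1]
gripper_width: 0.599
```

Run:
```python
from h import *
go([.45,.12,.26],tool(0,90))
```

```text
t [-0.0684 -0.5568  0.0833] a [0.0342 0.0008 0.0001] rows 10.2 0.9
```

Request:
play_rows([
  {"fingers":-1,"tx":-0.0684,"ty":-0.44,"tz":0.09,"ax":0.0342,"ay":0,"az":0},
  {"fingers":-1,"tx":-0.0684,"ty":-0.44,"tz":0.09,"ax":0.0342,"ay":0,"az":0},
  {"fingers":-1,"tx":-0.0684,"ty":-0.44,"tz":0.09,"ax":0.0342,"ay":0,"az":0},
  {"fingers":-1,"tx":-0.0684,"ty":-0.44,"tz":0.09,"ax":0.0342,"ay":0,"az":0},
  {"fingers":-1,"tx":-0.0684,"ty":-0.44,"tz":0.09,"ax":0.0342,"ay":0,"az":0},
])

```text
time_s: 8.6
tcp_pos: [0.4936, -0.091, 0.2385]
ee_rot: [[-0.001, -0.001, -1.0], [0.0, -1.0, 0.001], [-1.0, -0.0, 0.001]]
wrist_force: [0.8, 0.7, 0.3]
gripper_width: 0.948
```

Request:
play_rows([
  {"fingers":-1,"tx":0,"ty":-0.17,"tz":0.04,"ax":0,"ay":0,"az":0},
  {"fingers":-1,"tx":0,"ty":-0.17,"tz":0.04,"ax":0,"ay":0,"az":0},
  {"fingers":-1,"tx":0,"ty":-0.17,"tz":0.04,"ax":0,"ay":0,"az":0},
  {"fingers":-1,"tx":0,"ty":-0.17,"tz":0.04,"ax":0,"ay":0,"az":0},
  {"fingers":-1,"tx":0,"ty":-0.17,"tz":0.04,"ax":0,"ay":0,"az":0},
])

```text
time_s: 9.02
tcp_pos: [0.4642, 0.0371, 0.2386]
ee_rot: [[-0.001, 0.005, -1.0], [0.0, -1.0, -0.005], [-1.0, -0.0, 0.001]]
wrist_force: [-0.8, -0.6, -0.2]
gripper_width: 1.002
```

Run:
```python
from h import *
np.set_printoptions(precision=4,suppress=True)
w,s=snap("wrist","w3"); print(s["tcp_pos"])
np.save("w3.npy",{**w,"s":s},allow_pickle=True)
p,_=snap("side","side3")
c=proj(w,[.522,-.008,.022],s)[0]; d=proj(w,[.544,.261,.054],s)[0];print(c,d)
i=w["image"][:,:,::-1]
f=lambda c,h,k:cv2.resize(i[max(0,int(c[1])-h):int(c[1])+h,max(0,int(c[0])-h):int(c[0])+h],(k,k),interpolation=cv2.INTER_CUBIC)
b=cv2.resize(p["image"][280:384,180:370,::-1],(380,208))
o=f(c,50,400); print("crop origin",max(0,int(c[1])-50),max(0,int(c[0])-50))
m=np.zeros((400,380,3),np.uint8); m[:208]=b
cv2.imwrite("pics/c3.png",np.hstack([o,m]))
```

```text
[0.4642 0.0371 0.2386]
[288.0011 125.2897] [ 62.1649 106.5061]
crop origin 75 238
```

View pics/c3.png

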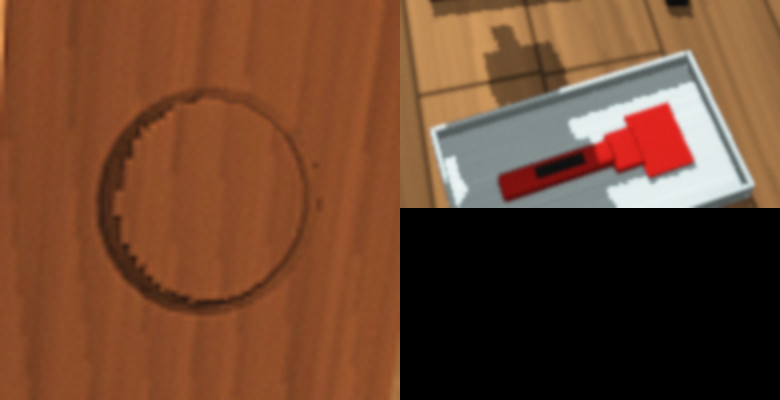

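Run:
```python
from h import *
s=r.sense();print(s["joints"].round(2),s["tcp_pos"])
R=tool(-24.65,65); g=np.array([.5395,.263,.054]); print(R.round(3), g-.12*R[:,0])
go(g-.12*R[:,0],R)
w=np.load("w1.npy",allow_pickle=True).item()
print(onplane(w,[[78,155],[78,155],[60,190]],.05,w["s"]),onplane(w,[[78,155]],.08,w["s"]))
```

```text
[ 2.433e+01  6.580e+00 -2.110e+01 -3.000e-02 -6.241e+01  6.573e+01] [0.46470806 0.03492685 0.23831645]
[[ 0.384 -0.417 -0.824]
 [-0.176 -0.909  0.378]
 [-0.906  0.    -0.423]] [0.49340727 0.28415158 0.16275693]
t [ 0.1006 -0.3323 -0.0387] a [0.135  0.1372 0.0298] rows 6.3 4.9
[[0.47179022 0.35074101 0.05      ]
 [0.47179022 0.35074101 0.05      ]
 [0.42395706 0.38459191 0.05      ]] [[0.47648655 0.33091173 0.08      ]]
```

Request:
play_rows([
  {"fingers":-1,"tx":0.1,"ty":-0.332,"tz":-0.039,"ax":0.135,"ay":0.137,"az":0.03},
  {"fingers":-1,"tx":0.1,"ty":-0.332,"tz":-0.039,"ax":0.135,"ay":0.137,"az":0.03},
  {"fingers":-1,"tx":0.1,"ty":-0.332,"tz":-0.039,"ax":0.135,"ay":0.137,"az":0.03},
  {"fingers":-1,"tx":0.1,"ty":-0.332,"tz":-0.039,"ax":0.135,"ay":0.137,"az":0.03},
  {"fingers":-1,"tx":0.1,"ty":-0.332,"tz":-0.039,"ax":0.135,"ay":0.137,"az":0.03},
])

```text
time_s: 9.53
tcp_pos: [0.4834, 0.1544, 0.2005]
ee_rot: [[0.263, -0.292, -0.919], [-0.118, -0.956, 0.27], [-0.958, 0.037, -0.286]]
wrist_force: [1.2, -1.5, 0.2]
gripper_width: 1.001
```

Run:
```python
from h import *
s=r.sense();print(s["joints"].round(2),s["tcp_pos"],s["ee_rot"].round(4).tolist())
R=tool(-24.65,65); g=np.array([.5395,.263,.054])
go(g-.12*R[:,0],R)
```

```text
[ 43.84   7.64 -35.9   23.32 -42.43  12.7 ] [0.48339775 0.1543607  0.20051766] [[0.2631, -0.2921, -0.9195], [-0.1176, -0.9557, 0.2699], [-0.9576, 0.0371, -0.2858]]
t [ 0.0314 -0.1712  0.0488] a [0.044  0.0457 0.0041] rows 3.3 1.6
```

Request:
play_rows([
  {"fingers":-1,"tx":0.0314,"ty":-0.171,"tz":0.049,"ax":0.044,"ay":0.0457,"az":0.004},
  {"fingers":-1,"tx":0.0314,"ty":-0.171,"tz":0.049,"ax":0.044,"ay":0.0457,"az":0.004},
  {"fingers":-1,"tx":0.0314,"ty":-0.171,"tz":0.049,"ax":0.044,"ay":0.0457,"az":0.004},
  {"fingers":-1,"tx":0.0314,"ty":-0.171,"tz":0.049,"ax":0.044,"ay":0.0457,"az":0.004},
  {"fingers":-1,"tx":0.0314,"ty":-0.171,"tz":0.049,"ax":0.044,"ay":0.0457,"az":0.004},
])

```text
time_s: 9.95
tcp_pos: [0.4932, 0.2868, 0.1612]
ee_rot: [[0.383, -0.411, -0.827], [-0.175, -0.912, 0.372], [-0.907, 0.002, -0.421]]
wrist_force: [-0.0, -0.2, -0.1]
gripper_width: 0.995
```

Run:
```python
from h import *
s=r.sense();print(s["joints"].round(2),s["tcp_pos"],s["ee_rot"].round(4).tolist())
R=tool(-24.65,65); g=np.array([.5395,.263,.054])
go(g-.12*R[:,0],R)
w,s=snap("wrist","w4"); np.save("w4.npy",{**w,"s":s},allow_pickle=True)
print(proj(w,[[.544,.261,.054],[.544,.261,.084]],s).round(1),[(d["score"],d["uv"]) for d in spotter.find_in("ramekin",w)])
```

```text
[ 54.93  16.76 -37.29  41.34 -38.78 -22.56] [0.49320773 0.28677447 0.16124532] [[0.3828, -0.411, -0.8274], [-0.1747, -0.9116, 0.372], [-0.9072, 0.0021, -0.4208]]
t [-0.0011  0.0031 -0.0024] a [0.0022 0.0006 0.0003] rows 0.1 0.1
[[255.1 182.4]
 [255.3 176.7]] [(0.95, [171.7, 297.4]), (0.69, [256.8, 178.8]), (0.64, [322.0, 294.3])]
```

View pics/w4.png

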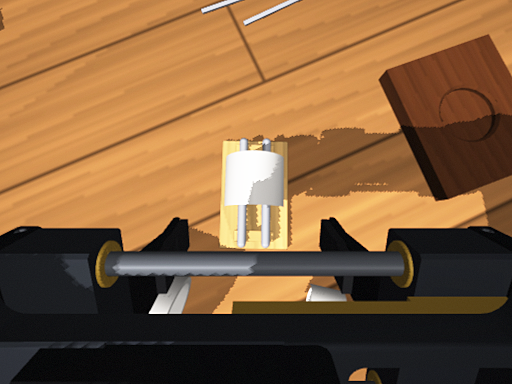

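Request:
play_rows([
  {"fingers":-1,"tx":0.03,"ty":0.003,"tz":-0.0024,"ax":0.002,"ay":0,"az":0},
  {"fingers":-1,"tx":0.07,"ty":0.003,"tz":-0.0024,"ax":0.002,"ay":0,"az":0},
  {"fingers":-1,"tx":0.11,"ty":0.003,"tz":-0.0024,"ax":0.002,"ay":0,"az":0},
  {"fingers":-1,"tx":0.11,"ty":0.003,"tz":-0.0024,"ax":0.002,"ay":0,"az":0},
  {"fingers":-1,"tx":0.11,"ty":0.003,"tz":-0.0024,"ax":0.002,"ay":0,"az":0},
])

```text
time_s: 10.47
tcp_pos: [0.5246, 0.2636, 0.0879]
ee_rot: [[0.38, -0.423, -0.823], [-0.179, -0.906, 0.383], [-0.908, 0.002, -0.42]]
wrist_force: [0.5, -0.4, 0.2]
gripper_width: 0.999
```

Run:
```python
from h import *
R=tool(-24.65,65); g=np.array([.5395,.263,.054])
go(g,R)
```

```text
t [ 0.0486 -0.0078  0.0023] a [-0.0015  0.001  -0.0014] rows 0.9 0.1
```

Request:
play_rows([
  {"fingers":-1,"tx":0.0,"ty":-0.005,"tz":0.0023,"ax":0,"ay":0,"az":0},
  {"fingers":-1,"tx":0.02,"ty":-0.005,"tz":0.0023,"ax":0,"ay":0,"az":0},
  {"fingers":-1,"tx":0.03,"ty":-0.005,"tz":0.0023,"ax":0,"ay":0,"az":0},
  {"fingers":-1,"tx":0.03,"ty":-0.005,"tz":0.0023,"ax":0,"ay":0,"az":0},
  {"fingers":-1,"tx":0.03,"ty":-0.005,"tz":0.0023,"ax":0,"ay":0,"az":0},
])

```text
time_s: 10.88
tcp_pos: [0.5334, 0.2681, 0.0693]
ee_rot: [[0.384, -0.418, -0.823], [-0.173, -0.908, 0.381], [-0.907, -0.004, -0.421]]
wrist_force: [-0.1, 1.0, 0.1]
gripper_width: 1.001
```

Run:
```python
from h import *
R=tool(-24.65,65); g=np.array([.5395,.263,.054])
go(g,R)
w,s=snap("wrist","w5")
# lateral centre of ramekin silhouette in image
for d in spotter.silhouettes("ramekin",w):
    v,u=np.nonzero(d["region"]); print(d["score"],d["uv"],[(k,u[v==k].min(),u[v==k].max()) for k in range(v.min(),v.max(),12)])
```

```text
t [ 0.0228  0.0029 -0.0007] a [-0.0009  0.0004  0.001 ] rows 0.4 0.0
0.95 [256.3, 217.1] [(179, np.int64(246), np.int64(260)), (191, np.int64(210), np.int64(298)), (203, np.int64(209), np.int64(299)), (215, np.int64(209), np.int64(299)), (227, np.int64(209), np.int64(298)), (239, np.int64(208), np.int64(299))]
0.61 [355.2, 380.9] [(374, np.int64(352), np.int64(356))]
0.56 [483.3, 101.3] [(28, np.int64(507), np.int64(511)), (40, np.int64(474), np.int64(511)), (52, np.int64(442), np.int64(511)), (64, np.int64(429), np.int64(511)), (76, np.int64(431), np.int64(511)), (88, np.int64(437), np.int64(511)), (100, np.int64(443), np.int64(511)), (112, np.int64(450), np.int64(511)), (124, np.int64(454), np.int64(511)), (136, np.int64(461), np.int64(511)), (148, np.int64(467), np.int64(511)), (160, np.int64(473), np.int64(511)), (172, np.int64(480), np.int64(511)), (184, np.int64(486), np.int64(511)), (196, np.int64(492), np.int64(511)), (208, np.int64(498), np.int64(511)), (220, np.int64(504), np.int64(511)), (232, np.int64(510), np.int64(511))]
```

Request:
play_rows([
  {"fingers":-1,"tx":0.012,"ty":0.0012,"tz":-0.0007,"ax":0,"ay":0,"az":0},
  {"fingers":-1,"tx":0.0225,"ty":0.0012,"tz":-0.0007,"ax":0,"ay":0,"az":0},
  {"fingers":-1,"tx":0.0225,"ty":0.0012,"tz":-0.0007,"ax":0,"ay":0,"az":0},
  {"fingers":-1,"tx":0.0225,"ty":0.0012,"tz":-0.0007,"ax":0,"ay":0,"az":0},
  {"fingers":-1,"tx":0.0225,"ty":0.0012,"tz":-0.0007,"ax":0,"ay":0,"az":0},
])

```text
time_s: 11.4
tcp_pos: [0.5395, 0.2641, 0.0535]
ee_rot: [[0.384, -0.418, -0.824], [-0.173, -0.909, 0.38], [-0.907, -0.003, -0.421]]
wrist_force: [-0.4, 0.4, 0.0]
gripper_width: 0.997
```

Request:
play_rows([
  {"fingers":1,"tx":0,"ty":0,"tz":0,"ax":0,"ay":0,"az":0},
  {"fingers":1,"tx":0,"ty":0,"tz":0,"ax":0,"ay":0,"az":0},
  {"fingers":1,"tx":0,"ty":0,"tz":0,"ax":0,"ay":0,"az":0},
  {"fingers":1,"tx":0,"ty":0,"tz":0,"ax":0,"ay":0,"az":0},
  {"fingers":1,"tx":0,"ty":0,"tz":0,"ax":0,"ay":0,"az":0},
])

```text
time_s: 11.82
tcp_pos: [0.5394, 0.2639, 0.0528]
ee_rot: [[0.383, -0.417, -0.824], [-0.173, -0.909, 0.38], [-0.907, -0.003, -0.42]]
wrist_force: [2.6, 5.1, 1.7]
gripper_width: 0.706
```

Request:
play_rows([
  {"fingers":1,"tx":0,"ty":0,"tz":0,"ax":0,"ay":0,"az":0},
  {"fingers":1,"tx":0,"ty":0,"tz":0,"ax":0,"ay":0,"az":0},
  {"fingers":1,"tx":0,"ty":0,"tz":0,"ax":0,"ay":0,"az":0},
])

```text
time_s: 12.07
tcp_pos: [0.5398, 0.2647, 0.0531]
ee_rot: [[0.384, -0.417, -0.824], [-0.172, -0.909, 0.38], [-0.907, -0.004, -0.42]]
wrist_force: [0.8, 4.3, 1.4]
gripper_width: 0.677
```

Run:
```python
from h import *
np.set_printoptions(precision=4,suppress=True)
s=r.sense(); E=s["ee_rot"]; m=tool(-24.65,0)[:,0]; c=np.array([.544,.261,.054])
print(s["joints"].round(2),s["tcp_pos"],s["wrist_force"],s["gripper_width"])
print("mouth dir in tool",E.T@m,"rim in tool",E.T@(c+.025*m-s["tcp_pos"]))
```

```text
[ 41.39  26.52 -45.08  72.42 -23.67 -44.81] [0.5398 0.2647 0.0531] [0.8148 4.3197 1.3638] 0.6766313480043733
mouth dir in tool [ 0.4204  0.0005 -0.9074] rim in tool [ 0.012   0.0016 -0.028 ]
```

```bash
cat > kin.py <<'E'
from h import *
import itertools
from scipy.optimize import least_squares
S=[np.load(f"w{k}.npy",allow_pickle=True).item()["s"] for k in (1,2,3,4)]
S=[(s["joints"],s["tcp_pos"],s["ee_rot"]) for s in S]
S.append(([79.7324,22.0916,.379,-.0294,-68.4123,-14.8197],np.array([.26470725,.56554297,.24044489]),np.array([[-8.58e-4,-.424169,-.90558],[-.002059,-.90558,.42417],[-1,.0022286,-9.6e-5]])))
S.append(([43.84,7.64,-35.9,23.32,-42.43,12.7],np.array([.48339775,.1543607,.20051766]),np.array([[.2631,-.2921,-.9195],[-.1176,-.9557,.2699],[-.9576,.0371,-.2858]])))
if __name__=="__main__":
    s=r.sense(); S.append((s["joints"],s["tcp_pos"],s["ee_rot"])); np.save("cur.npy",s,allow_pickle=True)
else:
    s=np.load("cur.npy",allow_pickle=True).item(); S.append((s["joints"],s["tcp_pos"],s["ee_rot"]))
ax="zyyxyx"
def chain(q,sg):
    R=np.eye(3); out=[]
    for a,qi,g in zip(ax,q,sg): R=R@Ro.from_euler(a,g*qi,degrees=True).as_matrix(); out.append(R)
    return out
best=None
for g4,g6,x in itertools.product((1,-1),(1,-1),(0,90,180,270)):
    sg=(1,1,-1,g4,-1,g6); F=Ro.from_euler("x",x,degrees=True).as_matrix()
    e=max(np.linalg.norm(chain(q,sg)[5]@F-E) for q,p,E in S)
    if best is None or e<best[0]: best=(e,sg,F,x)
e,SG,F,x=best
def rows(q):
    c=chain(q,SG); z=np.zeros(3)
    # columns: h, y-off(after j1), a1(x after j1), L2(z after j2), a3 (z after j3), L4 (x after j3), y after j4?, Lt(x after j6)
    return np.c_[[0,0,1],c[0][:,1],c[0][:,0],c[1][:,2],c[2][:,2],c[2][:,0],c[3][:,1],c[3][:,2],c[5][:,0]]
A=np.vstack([rows(q) for q,p,E in S]); b=np.concatenate([p for q,p,E in S])
L,_,rk,sv=np.linalg.lstsq(A,b,rcond=1e-3)
fk=lambda q:(rows(q)@L,chain(q,SG)[5]@F)
lo=np.array([-179.8,-69.3,-61.3,-181.2,-171.1,-177.4]);hi=np.array([179.8,118.1,80.6,117.6,-9.2,177.4])
def ik(pos,R,q0):
    def f(q):
        p,E=fk(q); return np.r_[(p-pos)*10,Ro.from_matrix(E.T@R).as_rotvec()]
    s=least_squares(f,np.clip(q0,lo+1,hi-1),bounds=(lo,hi)); return s.x,np.sqrt(2*s.cost)
if __name__=="__main__":
    print("orient err",e,SG,x); print("L",L.round(4),"rank",rk,"res",np.abs(A@L-b).max())
E
python3 kin.py
```

```text
orient err 0.00015326963608470199 (1, 1, -1, -1, -1, -1) 270
L [ 1.605e-01 -1.000e-04  1.000e-04  5.649e-01 -0.000e+00  4.217e-01
 -1.597e-01  1.000e-04  2.875e-01] rank 9 res 2.2019485443974807e-05
```

```bash
cat > pl.py <<'E'
from kin import *
rng=np.random.default_rng(0)
def best(pos,R,n=25,q0=None):
    o=[]
    for k in range(n):
        q,e=ik(pos,R,lo+rng.random(6)*(hi-lo) if q0 is None else q0)
        if e<1e-3 and not any(np.abs(q-x).max()<2 for x in o): o.append(q)
    return o
if __name__=="__main__":
    cur=np.load("cur.npy",allow_pickle=True).item(); q0=cur["joints"]
    for flip in (1,-1):
      if flip==-1:
        print("pick flip",[q.round(0) for q in best([.5395,.263,.054],tool(-24.65,65,-1))])
      for head in range(-90,91,30):   # heading of tool at placing
        R=tool(head+180,155,flip); pos=np.array([.522,-.0085,.049])
        print(flip,"head",head,[q.round(0).tolist() for q in best(pos,R,12)])
E
python3 pl.py
```

```text
1 head -90 [[36.0, 43.0, -39.0, 52.0, -70.0, 97.0]]
1 head -60 [[27.0, 37.0, -60.0, 97.0, -66.0, 82.0]]
1 head -30 []
1 head 0 [[-33.0, 44.0, -58.0, -149.0, -76.0, 97.0]]
1 head 30 [[-33.0, 36.0, -35.0, -107.0, -58.0, 70.0]]
1 head 60 [[-27.0, 38.0, -18.0, -78.0, -68.0, 53.0]]
1 head 90 [[-19.0, 44.0, -3.0, -59.0, -84.0, 49.0]]
pick flip [array([ 41.,  26., -45.,  72., -24., 135.])]
-1 head -90 [[36.0, 43.0, -39.0, 52.0, -70.0, -83.0]]
-1 head -60 [[27.0, 37.0, -60.0, 97.0, -66.0, -98.0]]
-1 head -30 []
-1 head 0 [[-33.0, 44.0, -58.0, -149.0, -76.0, -83.0]]
-1 head 30 [[-33.0, 36.0, -35.0, -107.0, -58.0, -110.0]]
-1 head 60 [[-27.0, 38.0, -18.0, -78.0, -68.0, -127.0]]
-1 head 90 [[-19.0, 44.0, -3.0, -59.0, -84.0, -131.0]]
```

```bash
cat > path.py <<'E'
from kin import *
from scipy.spatial.transform import Slerp
def track(wps,q):
    ok=True
    for (p0,R0),(p1,R1) in zip(wps,wps[1:]):
        sl=Slerp([0,1],Ro.from_matrix([R0,R1]))
        print("seg ang",np.degrees((Ro.from_matrix(R0).inv()*Ro.from_matrix(R1)).magnitude()).round(0))
        for t in np.linspace(.1,1,10):
            qn,e=ik(p0+t*(p1-p0),sl(t).as_matrix(),q); 
            print(qn.round(0).astype(int).tolist(),round(e,3),int(np.abs(qn-q).max())); q=qn
    return q
if __name__=="__main__":
    s=np.load("cur.npy",allow_pickle=True).item(); P=s["tcp_pos"];E=s["ee_rot"]
    V=np.array
    R2=tool(90,155); M=Slerp([0,1],Ro.from_matrix([E,R2]))(.5).as_matrix()
    track([(P,E),(P+V([0,0,.12]),E),(V([.53,.13,.23]),M),(V([.522,-.008,.16]),R2),(V([.522,-.008,.045]),R2)],s["joints"])
E
python3 path.py
```

```text
seg ang 0.0
[43, 26, -44, 67, -25, -41] 0.0 4
[44, 25, -43, 63, -26, -37] 0.0 4
[45, 24, -42, 59, -27, -34] 0.0 4
[46, 23, -41, 55, -29, -30] 0.0 3
[47, 22, -40, 52, -30, -27] 0.0 3
[48, 21, -38, 49, -32, -25] 0.0 2
[48, 20, -37, 46, -34, -22] 0.0 2
[49, 19, -36, 44, -35, -20] 0.0 2
[49, 19, -35, 42, -37, -18] 0.0 2
[49, 18, -33, 40, -39, -16] 0.0 1
seg ang 68.0
[49, 18, -30, 33, -43, -3] 0.0 13
[48, 18, -26, 28, -47, 8] 0.0 11
[47, 19, -23, 24, -52, 19] 0.0 10
[46, 19, -21, 22, -57, 27] 0.0 8
[45, 20, -18, 20, -61, 36] 0.0 8
[44, 21, -16, 19, -66, 43] 0.0 7
[43, 21, -15, 19, -69, 50] 0.0 6
[42, 22, -14, 19, -73, 56] 0.0 6
[42, 23, -13, 20, -76, 63] 0.0 6
[41, 24, -13, 21, -79, 69] 0.0 5
seg ang 68.0
[40, 25, -14, 22, -81, 74] 0.0 5
[40, 26, -15, 24, -81, 79] 0.0 4
[40, 27, -17, 26, -82, 83] 0.0 4
[39, 28, -19, 28, -82, 87] 0.0 4
[39, 29, -21, 31, -82, 91] 0.0 4
[39, 30, -24, 34, -81, 95] 0.0 3
[38, 31, -26, 37, -81, 99] 0.0 3
[38, 32, -29, 40, -80, 102] 0.0 3
[37, 32, -33, 44, -79, 105] 0.0 3
[36, 33, -36, 48, -78, 107] 0.0 4
seg ang 0.0
[36, 34, -36, 48, -77, 106] 0.0 1
[36, 35, -37, 49, -76, 105] 0.0 1
[36, 36, -37, 49, -75, 104] 0.0 1
[36, 37, -37, 49, -75, 103] 0.0 1
[36, 38, -38, 50, -74, 102] 0.0 1
[36, 39, -38, 50, -73, 101] 0.0 1
[36, 40, -38, 51, -72, 100] 0.0 1
[36, 42, -38, 51, -71, 99] 0.0 1
[36, 43, -38, 51, -70, 98] 0.0 1
[36, 44, -39, 52, -70, 97] 0.0 1
```

Request:
play_rows([
  {"fingers":1,"tx":-0.036,"ty":0,"tz":-0.017,"ax":0,"ay":0,"az":0},
  {"fingers":1,"tx":-0.072,"ty":0,"tz":-0.034,"ax":0,"ay":0,"az":0},
  {"fingers":1,"tx":-0.108,"ty":0,"tz":-0.051,"ax":0,"ay":0,"az":0},
  {"fingers":1,"tx":-0.145,"ty":0,"tz":-0.067,"ax":0,"ay":0,"az":0},
  {"fingers":1,"tx":-0.145,"ty":0,"tz":-0.067,"ax":0,"ay":0,"az":0},
])

```text
time_s: 12.48
tcp_pos: [0.5404, 0.266, 0.1781]
ee_rot: [[0.388, -0.417, -0.822], [-0.167, -0.909, 0.382], [-0.906, -0.011, -0.423]]
wrist_force: [0.6, 1.3, -0.9]
gripper_width: 0.678
```

```bash
cat > mid.py <<'E'
from path import *
s=np.load("cur.npy",allow_pickle=True).item()
M=Slerp([0,1],Ro.from_matrix([s["ee_rot"],tool(90,155)]))(.5).as_matrix()
E
python3 -c "
from mid import *
print(r.sense()['tcp_pos'],r.sense()['gripper_width'])
go([.53,.13,.23],M)"
```

```text
[0.54042592 0.26600169 0.17806105] 0.6782429288694544
t [-0.0378  0.1698 -0.0872] a [-0.3218 -0.157   0.1194] rows 3.5 9.5
```

Request:
play_rows([
  {"fingers":1,"tx":-0.019,"ty":0.085,"tz":-0.044,"ax":-0.161,"ay":-0.0785,"az":0.06},
  {"fingers":1,"tx":-0.019,"ty":0.085,"tz":-0.044,"ax":-0.161,"ay":-0.0785,"az":0.06},
  {"fingers":1,"tx":-0.019,"ty":0.085,"tz":-0.044,"ax":-0.161,"ay":-0.0785,"az":0.06},
  {"fingers":1,"tx":-0.019,"ty":0.085,"tz":-0.044,"ax":-0.161,"ay":-0.0785,"az":0.06},
  {"fingers":1,"tx":-0.019,"ty":0.085,"tz":-0.044,"ax":-0.161,"ay":-0.0785,"az":0.06},
])

```text
time_s: 12.9
tcp_pos: [0.533, 0.1935, 0.199]
ee_rot: [[0.129, -0.033, -0.991], [-0.297, -0.955, -0.007], [-0.946, 0.296, -0.133]]
wrist_force: [0.2, 0.1, -2.0]
gripper_width: 0.678
```

```bash
python3 -c "
from mid import *
print(r.sense()['tcp_pos'],r.sense()['joints'].round(0))
go([.53,.13,.23],M)"
```

```text
[0.53302613 0.19352098 0.1990073 ] [ 45.  19. -20.  21. -60.  33.]
t [-0.0144  0.0932 -0.0009] a [-0.1738 -0.0815  0.0625] rows 1.7 5.1
```

Request:
play_rows([
  {"fingers":1,"tx":-0.014,"ty":0.093,"tz":-0.001,"ax":-0.174,"ay":-0.0815,"az":0.0625},
  {"fingers":1,"tx":-0.014,"ty":0.093,"tz":-0.001,"ax":-0.174,"ay":-0.0815,"az":0.0625},
  {"fingers":1,"tx":-0.014,"ty":0.093,"tz":-0.001,"ax":-0.174,"ay":-0.0815,"az":0.0625},
  {"fingers":1,"tx":-0.014,"ty":0.093,"tz":-0.001,"ax":-0.174,"ay":-0.0815,"az":0.0625},
  {"fingers":1,"tx":-0.014,"ty":0.093,"tz":-0.001,"ax":-0.174,"ay":-0.0815,"az":0.0625},
])

```text
time_s: 13.32
tcp_pos: [0.5305, 0.1305, 0.229]
ee_rot: [[-0.069, 0.48, -0.875], [-0.52, -0.765, -0.379], [-0.851, 0.429, 0.302]]
wrist_force: [-0.6, 0.7, -1.9]
gripper_width: 0.675
```

```bash
python3 -c "
from mid import *
print(r.sense()['tcp_pos'],r.sense()['joints'].round(0))
go([.522,-.008,.16],tool(90,155))"
```

```text
[0.53046366 0.13046944 0.22900129] [ 41.  24. -13.  21. -79.  68.]
t [0.1751 0.0964 0.052 ] a [-0.3236 -0.1564  0.1186] rows 3.7 9.5
```

Request:
play_rows([
  {"fingers":1,"tx":0.087,"ty":0.048,"tz":0.026,"ax":-0.161,"ay":-0.078,"az":0.0593},
  {"fingers":1,"tx":0.087,"ty":0.048,"tz":0.026,"ax":-0.161,"ay":-0.078,"az":0.0593},
  {"fingers":1,"tx":0.087,"ty":0.048,"tz":0.026,"ax":-0.161,"ay":-0.078,"az":0.0593},
  {"fingers":1,"tx":0.087,"ty":0.048,"tz":0.026,"ax":-0.161,"ay":-0.078,"az":0.0593},
  {"fingers":1,"tx":0.087,"ty":0.048,"tz":0.026,"ax":-0.161,"ay":-0.078,"az":0.0593},
])

```text
time_s: 13.73
tcp_pos: [0.526, 0.0617, 0.1935]
ee_rot: [[-0.115, 0.857, -0.502], [-0.748, -0.407, -0.524], [-0.653, 0.315, 0.688]]
wrist_force: [-0.9, 0.5, -2.1]
gripper_width: 0.677
```

```bash
python3 -c "
from mid import *
print(r.sense()['tcp_pos'],r.sense()['joints'].round(0))
go([.522,-.008,.14],tool(90,155))"
```

```text
[0.52603579 0.06170382 0.19349309] [ 39.  29. -21.  31. -82.  91.]
t [0.1168 0.0107 0.0023] a [-0.1622 -0.0776  0.0593] rows 2.1 4.8
```

Request:
play_rows([
  {"fingers":1,"tx":0.117,"ty":0.011,"tz":0.002,"ax":-0.1622,"ay":-0.0776,"az":0.0593},
  {"fingers":1,"tx":0.117,"ty":0.011,"tz":0.002,"ax":-0.1622,"ay":-0.0776,"az":0.0593},
  {"fingers":1,"tx":0.117,"ty":0.011,"tz":0.002,"ax":-0.1622,"ay":-0.0776,"az":0.0593},
  {"fingers":1,"tx":0.117,"ty":0.011,"tz":0.002,"ax":-0.1622,"ay":-0.0776,"az":0.0593},
  {"fingers":1,"tx":0.117,"ty":0.011,"tz":0.002,"ax":-0.1622,"ay":-0.0776,"az":0.0593},
])

```text
time_s: 14.15
tcp_pos: [0.5221, -0.0081, 0.1394]
ee_rot: [[0.0, 1.0, 0.001], [-0.906, 0.001, -0.423], [-0.423, -0.001, 0.906]]
wrist_force: [0.6, -0.5, -1.4]
gripper_width: 0.681
```

```bash
cat > rim.py <<'E'
from h import *
np.set_printoptions(precision=4,suppress=True)
def rim():
    s=r.sense(); E=s["ee_rot"]; m=E@[.4204,0,-.9074]; p=s["tcp_pos"]+E@[.012,0,-.028]
    print("tcp",s["tcp_pos"],"rim",p,"mouth",m,"F",s["wrist_force"],"g",round(s["gripper_width"],3)); return s,p
E
python3 -c "
from rim import *
s,p=rim()
a,sa=snap('side','side5'); b,_=snap('scene','scene5')
C=np.array([p,p+[0,0,.05]])
for P in (a,b): print(proj(P,C).round(1),[(d['score'],np.round(d['uv'],1)) for d in spotter.find_in('ramekin',P)])
i=cv2.resize(a['image'][170:300,160:300,::-1],(420,390),interpolation=cv2.INTER_CUBIC)
j=cv2.resize(b['image'][130:230,200:290,::-1],(351,390),interpolation=cv2.INTER_CUBIC)
cv2.imwrite('pics/c5.png',np.hstack([i,j]))
R=tool(90,155); rt=np.array([.012,0,-.028]); t=np.array([.522,-.0085,.050])-R@rt; print('tcp target',t); go(t,R)
"
```

```text
tcp [ 0.5221 -0.0081  0.1394] rim [ 0.5221 -0.0071  0.109 ] mouth [-0.0008  0.0024 -1.0001] F [ 0.6457 -0.5379 -1.4276] g 0.681
[[226.3 221.5]
 [225.8 206.8]] [(0.8, array([161.4, 170.6])), (0.77, array([225.8, 218.9]))]
[[237.2 159.6]
 [236.4 143.3]] [(0.65, array([397.6, 199.3])), (0.53, array([231.9, 151.1])), (0.53, array([337.9, 177.8]))]
tcp target [ 0.522  -0.0095  0.0804]
t [ 0.0375 -0.0019 -0.0709] a [-0.0026 -0.0017 -0.    ] rows 1.4 0.1
```

View pics/c5.png

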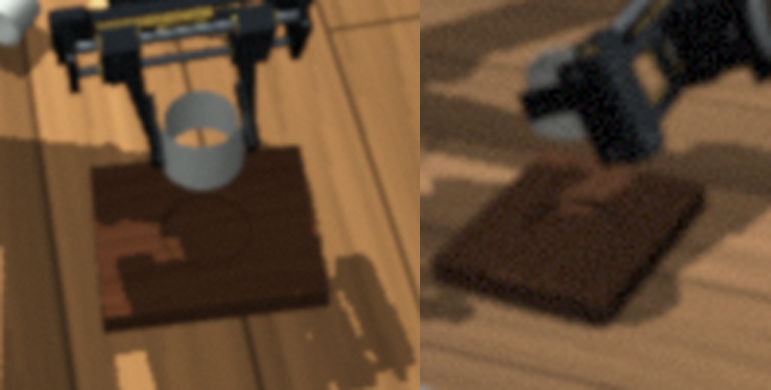

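Run:
```python
import cv2,numpy as np
a=cv2.imread("pics/side5.png")[:,:,::-1]
for v in range(198,236,2): print(v,[tuple(int(x) for x in a[v,u]) for u in range(213,244,3)])
b=cv2.imread("pics/scene0.png")[:,:,::-1]
print("scene0")
for v in range(186,216,3): print(v,[tuple(int(x) for x in b[v,u]) for u in range(315,350,3)])
```

```text
198 [(191, 140, 86), (186, 136, 83), (191, 139, 85), (136, 97, 59), (181, 132, 80), (182, 132, 82), (185, 135, 83), (182, 132, 82), (155, 112, 70), (32, 32, 32), (17, 16, 16)]
200 [(190, 139, 85), (189, 138, 85), (188, 139, 85), (129, 100, 73), (137, 114, 90), (139, 117, 97), (160, 126, 93), (181, 133, 84), (153, 110, 68), (28, 28, 30), (20, 19, 17)]
202 [(191, 141, 87), (185, 135, 84), (141, 114, 86), (93, 93, 89), (97, 101, 98), (105, 108, 104), (114, 113, 108), (140, 118, 99), (167, 121, 75), (29, 30, 31), (21, 21, 19)]
204 [(187, 135, 83), (155, 119, 84), (86, 86, 83), (91, 94, 90), (99, 102, 100), (103, 106, 104), (109, 111, 108), (111, 112, 109), (146, 117, 89), (34, 31, 29), (24, 22, 21)]
206 [(179, 131, 81), (101, 90, 78), (84, 86, 85), (92, 95, 93), (101, 104, 100), (106, 108, 105), (107, 110, 107), (108, 111, 108), (114, 107, 97), (57, 46, 36), (28, 27, 29)]
208 [(173, 127, 79), (79, 79, 76), (82, 84, 82), (91, 94, 92), (99, 101, 99), (104, 108, 106), (108, 111, 108), (107, 111, 108), (104, 104, 100), (77, 63, 49), (33, 33, 33)]
210 [(157, 117, 79), (76, 77, 75), (82, 85, 8
[... 3477 characters left out ...]
 (130, 131, 127), (173, 173, 167), (155, 156, 150), (133, 132, 129), (143, 145, 147), (161, 146, 130)]
207 [(132, 99, 69), (123, 100, 81), (108, 111, 107), (120, 121, 118), (127, 127, 123), (126, 130, 123), (116, 117, 112), (138, 139, 133), (118, 122, 116), (136, 131, 131), (99, 91, 82), (125, 106, 76)]
210 [(109, 92, 67), (108, 96, 84), (95, 96, 96), (119, 119, 114), (124, 126, 122), (120, 120, 116), (100, 102, 98), (117, 118, 115), (151, 140, 125), (187, 160, 116), (183, 154, 113), (178, 149, 108)]
213 [(99, 99, 95), (79, 80, 79), (87, 74, 58), (107, 93, 75), (93, 93, 90), (105, 104, 104), (128, 127, 124), (171, 148, 116), (196, 166, 120), (193, 163, 117), (187, 158, 112), (188, 159, 113)]
```

```bash
cat > chk.py <<'E'
from path import *
s=r.sense();V=np.array;P=s["tcp_pos"];E=s["ee_rot"]
s0=np.load("cur.npy",allow_pickle=True).item()["ee_rot"]
M=Slerp([0,1],Ro.from_matrix([s0,tool(90,155)]))(.5).as_matrix()
if __name__=="__main__":
    print("A"); track([(P,E),(V([.53,.1,.26]),M),(V([.53,.1,.28]),tool(22.7,65))],s["joints"])
    print("B"); track([(P,E),(V([.53,.05,.28]),tool(-90,45))],s["joints"])
E
python3 chk.py
```

```text
A
seg ang 67.0
[37, 34, -33, 45, -78, 103] 0.0 3
[37, 32, -30, 41, -79, 101] 0.0 3
[37, 31, -27, 38, -80, 98] 0.0 3
[38, 30, -25, 35, -81, 95] 0.0 3
[38, 28, -22, 32, -81, 92] 0.0 3
[38, 27, -20, 29, -82, 88] 0.0 3
[38, 25, -17, 27, -82, 85] 0.0 3
[38, 24, -16, 25, -82, 80] 0.0 4
[38, 22, -14, 23, -82, 76] 0.0 4
[39, 21, -13, 22, -81, 71] 0.0 4
seg ang 50.0
[38, 19, -14, 21, -77, 71] 0.0 3
[37, 16, -15, 20, -73, 71] 0.0 4
[37, 14, -17, 19, -69, 71] 0.0 4
[36, 12, -18, 18, -65, 72] 0.0 4
[35, 10, -20, 16, -60, 72] 0.0 4
[34, 8, -21, 15, -56, 73] 0.0 4
[33, 6, -23, 13, -51, 74] 0.0 4
[32, 4, -24, 11, -47, 75] 0.0 4
[31, 2, -26, 8, -42, 77] 0.0 4
[29, 1, -27, 5, -37, 80] 0.0 4
B
seg ang 180.0
[37, 35, -33, 45, -80, 91] 0.0 14
[36, 34, -29, 41, -82, 76] 0.0 14
[36, 33, -26, 38, -84, 62] 0.0 14
[36, 32, -24, 36, -86, 47] 0.0 15
[36, 30, -22, 34, -86, 31] 0.0 15
[36, 28, -20, 32, -86, 15] 0.0 15
[36, 26, -19, 32, -86, -1] 0.0 16
[37, 24, -19, 32, -85, -18] 0.0 16
[38, 22, -20, 32, -84, -35] 0.0 17
[39, 20, -21, 34, -83, -53] 0.0 18
```

```bash
python3 -c "
from chk import *
print('D');track([(P,E),(V([.53,.05,.28]),tool(22.7,65))],s['joints'])
sl=Slerp([0,1],Ro.from_matrix([E,tool(22.7,65)]))
for k in (.33,.66,1): go(P+k*(V([.53,.05,.28])-P),sl(k).as_matrix())
"
```

```text
D
seg ang 107.0
[36, 31, -33, 43, -74, 105] 0.0 5
[35, 27, -30, 38, -72, 104] 0.0 5
[33, 24, -28, 33, -70, 103] 0.0 4
[32, 20, -26, 28, -67, 101] 0.0 4
[31, 17, -24, 23, -64, 100] 0.0 4
[29, 13, -23, 19, -60, 98] 0.0 4
[27, 10, -23, 14, -56, 96] 0.0 4
[26, 7, -23, 10, -51, 94] 0.0 4
[24, 4, -24, 5, -45, 92] 0.0 5
[23, 1, -25, 0, -39, 90] 0.0 6
t [-0.0488  0.0035  0.0448] a [ 0.1267  0.1432 -0.0466] rows 1.2 4.9
t [-0.0976  0.0069  0.0895] a [ 0.2535  0.2864 -0.0931] rows 2.4 9.9
t [-0.1479  0.0105  0.1356] a [ 0.384   0.434  -0.1411] rows 3.6 15.0
```

Request:
play_rows([
  {"fingers":1,"tx":-0.148,"ty":0.0105,"tz":0.136,"ax":0.127,"ay":0.143,"az":-0.0466},
  {"fingers":1,"tx":-0.148,"ty":0.0105,"tz":0.136,"ax":0.127,"ay":0.143,"az":-0.0466},
  {"fingers":1,"tx":-0.148,"ty":0.0105,"tz":0.136,"ax":0.127,"ay":0.143,"az":-0.0466},
  {"fingers":1,"tx":-0.148,"ty":0.0105,"tz":0.136,"ax":0.127,"ay":0.143,"az":-0.0466},
  {"fingers":1,"tx":-0.148,"ty":0.0105,"tz":0.136,"ax":0.127,"ay":0.143,"az":-0.0466},
])

```text
time_s: 14.77
tcp_pos: [0.5334, 0.0536, 0.2875]
ee_rot: [[-0.034, 0.906, -0.422], [-0.605, -0.355, -0.713], [-0.796, 0.231, 0.56]]
wrist_force: [1.0, -1.0, -1.4]
gripper_width: 0.678
```

Request:
play_rows([
  {"fingers":1,"tx":0,"ty":0,"tz":0,"ax":0.127,"ay":0.143,"az":-0.0466},
  {"fingers":1,"tx":0,"ty":0,"tz":0,"ax":0.127,"ay":0.143,"az":-0.0466},
  {"fingers":1,"tx":0,"ty":0,"tz":0,"ax":0.127,"ay":0.143,"az":-0.0466},
  {"fingers":1,"tx":0,"ty":0,"tz":0,"ax":0.127,"ay":0.143,"az":-0.0466},
  {"fingers":1,"tx":0,"ty":0,"tz":0,"ax":0.127,"ay":0.143,"az":-0.0466},
])

```text
time_s: 15.18
tcp_pos: [0.5303, 0.0504, 0.2821]
ee_rot: [[0.101, 0.675, -0.731], [-0.207, -0.705, -0.679], [-0.973, 0.22, 0.068]]
wrist_force: [-0.1, -0.1, -1.3]
gripper_width: 0.678
```

Request:
play_rows([
  {"fingers":1,"tx":0,"ty":0,"tz":0,"ax":0.127,"ay":0.143,"az":-0.0466},
  {"fingers":1,"tx":0,"ty":0,"tz":0,"ax":0.127,"ay":0.143,"az":-0.0466},
  {"fingers":1,"tx":0,"ty":0,"tz":0,"ax":0.127,"ay":0.143,"az":-0.0466},
  {"fingers":1,"tx":0,"ty":0,"tz":0,"ax":0.127,"ay":0.143,"az":-0.0466},
  {"fingers":1,"tx":0,"ty":0,"tz":0,"ax":0.127,"ay":0.143,"az":-0.0466},
])

```text
time_s: 15.6
tcp_pos: [0.5298, 0.0499, 0.282]
ee_rot: [[0.384, 0.388, -0.838], [0.156, -0.922, -0.356], [-0.91, 0.006, -0.414]]
wrist_force: [-0.3, 0.4, -2.0]
gripper_width: 0.678
```

```bash
python3 -c "
from rim import *
s,p=rim()
b,_=snap('scene','scene6'); a,_=snap('side','side6')
m=s['ee_rot']@[.4204,0,-.9074]; C=np.array([p,p-.05*m])
o=[]
for P in (b,a):
    u=proj(P,C); print(u.round(1)); c=u.mean(0).astype(int)
    o.append(cv2.resize(P['image'][c[1]-30:c[1]+30,c[0]-30:c[0]+30,::-1],(390,390),interpolation=cv2.INTER_CUBIC))
cv2.imwrite('pics/c6.png',np.hstack(o))
"
```

```text
tcp [0.5298 0.0499 0.282 ] rim [0.5578 0.0617 0.2827] mouth [ 0.9216  0.3883 -0.0069] F [-0.2612  0.398  -1.9982] g 0.678
[[254.1 107.3]
 [253.7  99.8]]
[[235.5 138.8]
 [214.5 148.4]]
```

View pics/c6.png

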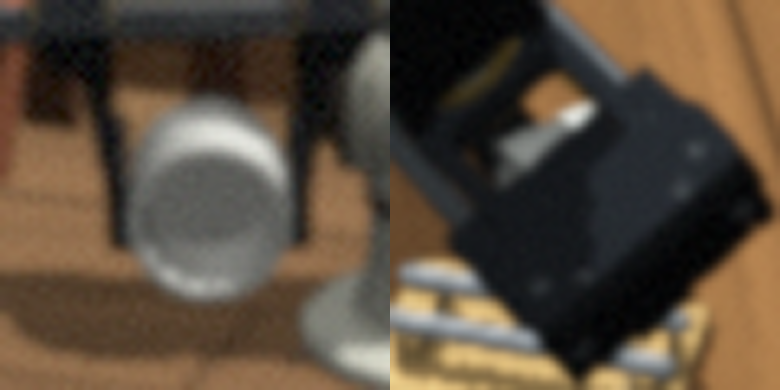

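```bash
python3 -c "
from chk import *
go([.522,-.008,.2],tool(90,155))
"
```

```text
t [0.084  0.0658 0.0776] a [-0.3836 -0.4315  0.1406] rows 2.4 14.9
```

The left picture (scene camera) looks into the open mouth: rim ellipse around crop (210,225), grey floor deep inside and shifted upwards, lighter inner wall below. So the mouth is the end I assumed, and the closed bottom's outer face is just not drawn. I'll turn it back.

Request:
play_rows([
  {"fingers":1,"tx":0,"ty":0,"tz":0,"ax":-0.127,"ay":-0.143,"az":0.0466},
  {"fingers":1,"tx":0,"ty":0,"tz":0,"ax":-0.127,"ay":-0.143,"az":0.0466},
  {"fingers":1,"tx":0,"ty":0,"tz":0,"ax":-0.127,"ay":-0.143,"az":0.0466},
  {"fingers":1,"tx":0,"ty":0,"tz":0,"ax":-0.127,"ay":-0.143,"az":0.0466},
  {"fingers":1,"tx":0,"ty":0,"tz":0,"ax":-0.127,"ay":-0.143,"az":0.0466},
])

```text
time_s: 16.12
tcp_pos: [0.5311, 0.0507, 0.2821]
ee_rot: [[0.097, 0.682, -0.725], [-0.217, -0.696, -0.684], [-0.971, 0.224, 0.081]]
wrist_force: [0.2, 0.4, -1.8]
gripper_width: 0.677
```

Request:
play_rows([
  {"fingers":1,"tx":0,"ty":0,"tz":0,"ax":-0.127,"ay":-0.143,"az":0.0466},
  {"fingers":1,"tx":0,"ty":0,"tz":0,"ax":-0.127,"ay":-0.143,"az":0.0466},
  {"fingers":1,"tx":0,"ty":0,"tz":0,"ax":-0.127,"ay":-0.143,"az":0.0466},
  {"fingers":1,"tx":0,"ty":0,"tz":0,"ax":-0.127,"ay":-0.143,"az":0.0466},
  {"fingers":1,"tx":0,"ty":0,"tz":0,"ax":-0.127,"ay":-0.143,"az":0.0466},
])

```text
time_s: 16.53
tcp_pos: [0.5314, 0.0515, 0.2816]
ee_rot: [[-0.045, 0.912, -0.408], [-0.618, -0.346, -0.706], [-0.785, 0.22, 0.579]]
wrist_force: [0.0, 0.1, -2.3]
gripper_width: 0.678
```

```bash
python3 -c "
from chk import *
go([.522,-.0095,.12],tool(90,155))
"
```

```text
t [ 0.2199 -0.0308 -0.0624] a [-0.1281 -0.1434  0.0452] rows 4.1 5.0
```

Request:
play_rows([
  {"fingers":1,"tx":0.22,"ty":-0.031,"tz":-0.062,"ax":-0.128,"ay":-0.1434,"az":0.0452},
  {"fingers":1,"tx":0.22,"ty":-0.031,"tz":-0.062,"ax":-0.128,"ay":-0.1434,"az":0.0452},
  {"fingers":1,"tx":0.22,"ty":-0.031,"tz":-0.062,"ax":-0.128,"ay":-0.1434,"az":0.0452},
  {"fingers":1,"tx":0.22,"ty":-0.031,"tz":-0.062,"ax":-0.128,"ay":-0.1434,"az":0.0452},
  {"fingers":1,"tx":0.22,"ty":-0.031,"tz":-0.062,"ax":-0.128,"ay":-0.1434,"az":0.0452},
])

```text
time_s: 16.95
tcp_pos: [0.5188, -0.0121, 0.1145]
ee_rot: [[-0.005, 1.0, 0.007], [-0.908, -0.002, -0.42], [-0.419, -0.009, 0.908]]
wrist_force: [-0.3, -0.7, -1.5]
gripper_width: 0.675
```

Request:
play_rows([
  {"fingers":1,"tx":0,"ty":0,"tz":0,"ax":0,"ay":0,"az":0},
  {"fingers":1,"tx":0,"ty":0,"tz":0,"ax":0,"ay":0,"az":0},
])

```text
time_s: 17.12
tcp_pos: [0.5217, -0.0091, 0.1183]
ee_rot: [[-0.002, 1.0, -0.003], [-0.904, -0.003, -0.427], [-0.427, 0.002, 0.904]]
wrist_force: [0.7, 1.0, -0.5]
gripper_width: 0.679
```

```bash
python3 -c "
from rim import *
rim()
R=tool(90,155); rt=np.array([.012,0,-.028]); go(np.array([.522,-.0085,.030])-R@rt,R)
"
```

```text
tcp [ 0.5217 -0.0091  0.1183] rim [ 0.5218 -0.008   0.0878] mouth [ 0.0024  0.0071 -1.    ] F [ 0.6724  1.0325 -0.4572] g 0.679
t [ 0.0334  0.0002 -0.0695] a [-0.0011 -0.0015  0.0006] rows 1.4 0.0
```

Request:
play_rows([
  {"fingers":1,"tx":0.012,"ty":0,"tz":-0.025,"ax":0,"ay":-0.001,"az":0},
  {"fingers":1,"tx":0.024,"ty":0,"tz":-0.05,"ax":0,"ay":-0.001,"az":0},
  {"fingers":1,"tx":0.033,"ty":0,"tz":-0.0695,"ax":0,"ay":-0.001,"az":0},
  {"fingers":1,"tx":0.033,"ty":0,"tz":-0.0695,"ax":0,"ay":-0.001,"az":0},
  {"fingers":1,"tx":0.033,"ty":0,"tz":-0.0695,"ax":0,"ay":-0.001,"az":0},
])

```text
time_s: 17.53
tcp_pos: [0.5225, -0.009, 0.063]
ee_rot: [[-0.0, 1.0, -0.008], [-0.904, -0.004, -0.427], [-0.427, 0.007, 0.904]]
wrist_force: [-0.3, -0.2, -2.0]
gripper_width: 0.681
```

Request:
play_rows([
  {"fingers":1,"tx":0,"ty":0,"tz":0,"ax":0,"ay":0,"az":0},
  {"fingers":1,"tx":0,"ty":0,"tz":0,"ax":0,"ay":0,"az":0},
])

```text
time_s: 17.7
tcp_pos: [0.5219, -0.0094, 0.063]
ee_rot: [[-0.0, 1.0, -0.007], [-0.905, -0.003, -0.426], [-0.426, 0.006, 0.905]]
wrist_force: [0.2, 0.1, -1.5]
gripper_width: 0.679
```

```bash
python3 -c "
from rim import *
rim()
R=tool(90,155); rt=np.array([.012,0,-.028]); go(np.array([.522,-.0085,.016])-R@rt,R)
b,_=snap('scene'); a,_=snap('side')
c=[]
for P,(k0,k1,l0,l1) in ((a,(190,290,170,290)),(b,(150,220,190,280))):
    i=P['image'][k0:k1,l0:l1,::-1]; c.append(cv2.resize(i,(int(400*i.shape[1]/i.shape[0])-60*(P is b),400)))
cv2.imwrite('pics/c7.png',np.hstack(c)[:, :800])
"
```

```text
tcp [ 0.5219 -0.0094  0.063 ] rim [ 0.5221 -0.0083  0.0325] mouth [ 0.0061  0.0066 -1.    ] F [ 0.1874  0.1094 -1.5346] g 0.679
t [ 0.0095  0.     -0.0199] a [-0.0022 -0.0013  0.0001] rows 0.4 0.1
```

Request:
play_rows([
  {"fingers":1,"tx":0.0018,"ty":0,"tz":-0.0037,"ax":-0.002,"ay":-0.001,"az":0},
  {"fingers":1,"tx":0.0036,"ty":0,"tz":-0.0075,"ax":-0.002,"ay":-0.001,"az":0},
  {"fingers":1,"tx":0.0054,"ty":0,"tz":-0.0112,"ax":-0.002,"ay":-0.001,"az":0},
  {"fingers":1,"tx":0.007,"ty":0,"tz":-0.0145,"ax":-0.002,"ay":-0.001,"az":0},
  {"fingers":1,"tx":0.007,"ty":0,"tz":-0.0145,"ax":-0.002,"ay":-0.001,"az":0},
])

```text
time_s: 18.22
tcp_pos: [0.5206, -0.0105, 0.0485]
ee_rot: [[-0.003, 1.0, 0.004], [-0.907, -0.0, -0.421], [-0.421, -0.005, 0.907]]
wrist_force: [-0.7, 0.3, -1.9]
gripper_width: 0.676
```

```bash
python3 -c "
from rim import *
rim()"
```

```text
tcp [ 0.5206 -0.0105  0.0485] rim [ 0.5205 -0.0096  0.0181] mouth [-0.0051  0.0002 -1.    ] F [-0.7222  0.2712 -1.9299] g 0.676
```

Request:
play_rows([
  {"fingers":1,"tx":-0.001,"ty":0.0015,"tz":-0.0017,"ax":0,"ay":0,"az":0},
  {"fingers":1,"tx":-0.0005,"ty":0.0015,"tz":-0.003,"ax":0,"ay":0,"az":0},
  {"fingers":1,"tx":0.0001,"ty":0.0015,"tz":-0.0042,"ax":0,"ay":0,"az":0},
  {"fingers":1,"tx":0.0001,"ty":0.0015,"tz":-0.0042,"ax":0,"ay":0,"az":0},
  {"fingers":1,"tx":0.0001,"ty":0.0015,"tz":-0.0042,"ax":0,"ay":0,"az":0},
])

```text
time_s: 18.63
tcp_pos: [0.5219, -0.0091, 0.0463]
ee_rot: [[-0.002, 1.0, 0.003], [-0.907, -0.0, -0.421], [-0.421, -0.004, 0.907]]
wrist_force: [-0.8, 0.0, -1.5]
gripper_width: 0.679
```

```bash
python3 -c "
from rim import *
rim()"
```

```text
tcp [ 0.5219 -0.0091  0.0463] rim [ 0.5218 -0.0082  0.0158] mouth [-0.004   0.0007 -1.    ] F [-0.8165  0.0177 -1.5451] g 0.679
```

Lower until a small upward force shows.

Request:
play_rows([
  {"fingers":1,"tx":0.0005,"ty":0,"tz":-0.001,"ax":0,"ay":0,"az":0},
  {"fingers":1,"tx":0.001,"ty":0,"tz":-0.002,"ax":0,"ay":0,"az":0},
  {"fingers":1,"tx":0.001,"ty":0,"tz":-0.002,"ax":0,"ay":0,"az":0},
  {"fingers":1,"tx":0.001,"ty":0,"tz":-0.002,"ax":0,"ay":0,"az":0},
])

```text
time_s: 18.97
tcp_pos: [0.522, -0.0091, 0.0454]
ee_rot: [[-0.002, 1.0, 0.003], [-0.908, -0.0, -0.42], [-0.42, -0.004, 0.908]]
wrist_force: [-0.2, 2.2, 3.4]
gripper_width: 0.681
```

Request:
play_rows([
  {"fingers":1,"tx":0.0003,"ty":0,"tz":-0.0006,"ax":0,"ay":0,"az":0},
  {"fingers":1,"tx":0.0006,"ty":0,"tz":-0.0012,"ax":0,"ay":0,"az":0},
  {"fingers":1,"tx":0.0006,"ty":0,"tz":-0.0012,"ax":0,"ay":0,"az":0},
])

```text
time_s: 19.22
tcp_pos: [0.5221, -0.0091, 0.0454]
ee_rot: [[-0.001, 1.0, 0.003], [-0.909, 0.0, -0.418], [-0.418, -0.003, 0.909]]
wrist_force: [-1.1, 4.0, 8.3]
gripper_width: 0.683
```

Request:
play_rows([
  {"fingers":-1,"tx":0,"ty":0,"tz":0,"ax":0,"ay":0,"az":0},
  {"fingers":-1,"tx":0,"ty":0,"tz":0,"ax":0,"ay":0,"az":0},
  {"fingers":-1,"tx":0,"ty":0,"tz":0,"ax":0,"ay":0,"az":0},
  {"fingers":-1,"tx":0,"ty":0,"tz":0,"ax":0,"ay":0,"az":0},
  {"fingers":-1,"tx":0,"ty":0,"tz":0,"ax":0,"ay":0,"az":0},
])

```text
time_s: 19.63
tcp_pos: [0.5219, -0.0093, 0.0434]
ee_rot: [[-0.002, 1.0, 0.004], [-0.907, -0.001, -0.421], [-0.421, -0.004, 0.907]]
wrist_force: [-0.1, -0.5, 0.8]
gripper_width: 0.955
```

Request:
play_rows([
  {"fingers":-1,"tx":0,"ty":0,"tz":0,"ax":0,"ay":0,"az":0},
  {"fingers":-1,"tx":0,"ty":0,"tz":0,"ax":0,"ay":0,"az":0},
  {"fingers":-1,"tx":0,"ty":0,"tz":0,"ax":0,"ay":0,"az":0},
])

```text
time_s: 19.88
tcp_pos: [0.5219, -0.0092, 0.0436]
ee_rot: [[-0.002, 1.0, 0.003], [-0.907, -0.0, -0.421], [-0.421, -0.004, 0.907]]
wrist_force: [0.0, 0.5, -0.1]
gripper_width: 0.991
```

```bash
python3 -c "
from rim import *
rim(); print(r.sense()['joints'].round(0))
from path import *
s=r.sense(); P=s['tcp_pos'];E=s['ee_rot']
track([(P,E),(P-.15*E[:,0]+[0,0,.03],E)],s['joints'])"
```

```text
tcp [ 0.5219 -0.0092  0.0436] rim [ 0.5218 -0.0083  0.0131] mouth [-0.004   0.0009 -1.    ] F [ 0.0093  0.5214 -0.0907] g 0.991
[ 35.  44. -39.  52. -70.  97.]
seg ang 0.0
[37, 43, -37, 50, -71, 98] 0.0 1
[38, 43, -36, 48, -72, 99] 0.0 1
[40, 42, -35, 46, -74, 101] 0.0 1
[41, 42, -33, 45, -75, 102] 0.0 1
[42, 42, -32, 43, -77, 103] 0.0 1
[44, 41, -30, 42, -79, 104] 0.0 1
[45, 41, -29, 41, -80, 105] 0.0 1
[46, 41, -27, 40, -82, 106] 0.0 1
[47, 40, -25, 39, -84, 107] 0.0 1
[48, 40, -24, 38, -85, 108] 0.0 1
```

Request:
play_rows([
  {"fingers":-1,"tx":-0.03,"ty":0,"tz":0,"ax":0,"ay":0,"az":0},
  {"fingers":-1,"tx":-0.07,"ty":0,"tz":0,"ax":0,"ay":0,"az":0},
  {"fingers":-1,"tx":-0.11,"ty":0,"tz":0.02,"ax":0,"ay":0,"az":0},
  {"fingers":-1,"tx":-0.16,"ty":0,"tz":0.06,"ax":0,"ay":0,"az":0},
  {"fingers":-1,"tx":-0.2,"ty":0,"tz":0.1,"ax":0,"ay":0,"az":0},
])

```text
time_s: 20.3
tcp_pos: [0.5221, 0.0942, 0.1689]
ee_rot: [[-0.002, 1.0, 0.006], [-0.908, 0.001, -0.42], [-0.42, -0.006, 0.908]]
wrist_force: [1.9, -0.0, 0.6]
gripper_width: 0.999
```

Request:
play_rows([
  {"fingers":-1,"tx":0,"ty":0,"tz":0,"ax":0,"ay":0,"az":0},
  {"fingers":-1,"tx":0,"ty":0,"tz":0,"ax":0,"ay":0,"az":0},
  {"fingers":-1,"tx":0,"ty":0,"tz":0,"ax":0,"ay":0,"az":0},
])

```text
time_s: 20.55
tcp_pos: [0.522, 0.0925, 0.168]
ee_rot: [[-0.002, 1.0, 0.004], [-0.907, -0.001, -0.421], [-0.421, -0.004, 0.907]]
wrist_force: [-0.4, -0.6, 0.1]
gripper_width: 1.0
```

```bash
python3 -c "
from rim import *
s=r.sense(); print(s['tcp_pos'],s['joint_velocities'].round(2),s['wrist_force'])
b,_=snap('scene'); a,_=snap('side','side8')
C=np.array([[.522,-.0085,.039]])
for P in (a,b): print(proj(P,C).round(1),[(round(d['score'],2),np.round(d['uv'],1)) for d in spotter.find_in('ramekin',P)],[(round(d['score'],2),np.round(d['uv'],1)) for d in spotter.find_in('scraper',P)])
i=a['image'][190:290,170:290,::-1]; j=b['image'][140:240,180:300,::-1]
cv2.imwrite('pics/c8.png',np.hstack([cv2.resize(k,(390,325),interpolation=cv2.INTER_CUBIC) for k in (i,j)]))
"
```

```text
[0.522  0.0925 0.168 ] [-0.68  1.46 -1.29  0.15 -0.06  0.13] [-0.3593 -0.6272  0.1493]
[[227.1 240.7]] [(0.93, array([223.8, 245. ])), (0.67, array([161.3, 171.9])), (0.56, array([180.2, 119.2]))] [(0.74, array([290.8, 358.8]))]
[[238. 181.]] [(0.62, array([335.8, 179.8])), (0.57, array([395.4, 198.5])), (0.56, array([236.3, 183.9]))] [(0.72, array([148. , 181.8]))]
```

View pics/c8.png

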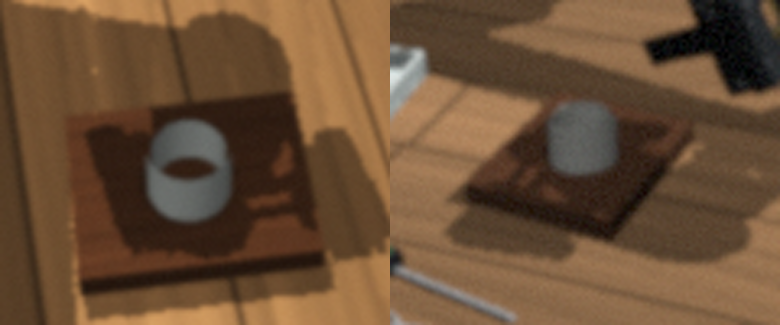

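```bash
python3 -c "
from station import job
print(job.finish_job())"
```

```text
the job is handed in; nothing more can be done
None
```

I put the scraper in the tray and the ramekin rim-down in the block's pocket, released both, and handed the job in at about 20.6 s. No verdict came back.

- **Scraper:** I laid it along the tray's length. The side picture taken after release showed it flat, wholly between the walls.
- **Ramekin:** I turned it and lowered it slowly. It touched about 1 mm from the height I expected for the pocket floor, with about 8 N at the wrist. If it had rested on the block's top it would have stopped about 7 mm higher. I then let go and backed the gripper away. The last pictures show it upright in the pocket with the arm clear.
- **Bystanders:** the arm's path stayed away from the thermometer and skewers, but I did not measure afterwards whether they had moved.

**What disagreed:**
- **Open-looking top:** from the side camera the ramekin's top looked open, with the wood showing through. I turned the mouth to the scene camera and saw a floor about 44 mm deep inside. So I took the missing bottom for a drawing artefact and the rim-down direction as right. The side view looked the same after placing.
- **Side-camera offset:** the trained network's pixel positions for the ramekin were 3 to 5 pixels off my predictions. I relied on the close wrist-camera fix and the contact height instead.

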